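# Breakfast muffins from the catch-locked loaf bin

### The arm

A 6-joint arm with a two-finger parallel gripper is mounted at the origin on the work surface. World frame = base frame: x ahead of the robot, y to its left, z up, the work surface at z = 0. Lengths are in mm, angles in degrees, forces in N, time in s.
With the tool pointing down it reaches from about 300 to 850 mm from the base axis. Payload 4.2 kg.
Tool frame: the origin (TCP) lies at the very end of the fingers, on their centre line; the grasp point (between the pads) lies 19 mm behind it (env.grasp_offset is the distance from the TCP to the grasp point, in mm); z points along the fingers, y is the line along which they close (so a half turn about z gives the same grasp; the last joint's range is limited). The gripper opens to 91 mm and grips with 3 to 60 N. Pads are 32 mm wide; open, the fingers measure 118 mm over their backs; the gripper's body (76 mm by 178 mm) begins 60 mm behind the grasp point.
Start: joints at [65.89, 18.312, 89.639, -0, 72.044, -1.146], TCP at [224.343, 529.446, 213.976] pointing down, gripper open.
Joint ranges: [-177.97, 177.97], [-48.28, 115.42], [12.27, 149.76], [-77.06, 257.06], [2.81, 150.46], [-146.56, 146.56]. Speed limits (degrees/s): [147.25, 147.25, 180, 180, 180, 180].

### API

Orientations are given as [roll, pitch, yaw] about the fixed x, y, z axes, in that order (R = Rz(yaw) Ry(pitch) Rx(roll)).
In Python, from workcell import env gives the robot as it stands. The module is installed in compiled form; this text tells all that it offers.
- The arm moves only by the tool send_rows, never from a script. Its argument "motion" is a list of rows, each an object of numbers: "tx", "ty", "tz": the shift along the tool's x, y, z in units of 500 mm (1.0 is 500 mm); "rx", "ry", "rz": the turn, a rotation vector about the tool's x, y, z in units of 30 degrees (1.0 is 30 degrees); "gripper": the closure, from -1 (fully open) to 1 (shut). In form: [{"tx": .., "ty": .., "tz": .., "rx": .., "ry": .., "rz": .., "gripper": ..}, ...]. A call has 1 to 12 rows; each row shifts and turns the commanded pose from where the row before left it, along the tool's axes as they then stand; what a row does not reach is not made up. A row lasts 1/8 s, in which the tool goes at most 62.5 mm and 10.7 degrees, less where a joint would pass 70% of its speed; a pose out of reach is approached as far as the arm can. A call with a number of a shift or a turn outside -1 to 1 is refused whole. A call with a gripper value outside its range is refused whole. The fingers move at their own pace and stop on an object; "grip_force" is the grip in N (left out, the last holds). Time passes only in rows, so rows that do not move let the fingers close. It gives the time, the measured TCP pose, the force, the opening and the grip force at its end, in the units of the state.
- env.state(): the state, without advancing time (a new reading comes with each control period).
- env.grab_frame(name): name is "scene" or "top" or "wrist"; returns a dict with "frame" (480x640x3 uint8, red, green, blue), "vertical_fov" (degrees; the focal length in pixels is half the picture's height over the tangent of half this angle, whatever the lens; pixels are square), "cx", "cy" (the principal point, pixels), "k1" (the pictures are not rectified: a ray, as slopes to the right and down, at radius r is drawn at 1 + k1 r^2 times it, then the intrinsics apply), "rvec" (rotation vector, rad) and "tvec" (3), from world to camera coordinates, as OpenCV has them; the wrist camera has in their place "T_tool_cam" (4x4, takes a point from camera to tool coordinates, whose origin is the TCP and whose axes are the flange's). Camera axes: x right, y down, z forward; pixel columns grow to the right and rows downward; lengths in mm; the calibration is good to about 2 mm. A picture is of the moment at which its call begins: read the wrist's pose just before it. There is no depth.
- env.job_done(): hands the job in; it is judged then, once.
The state is a dict: "time_s": time; "qpos": joint angles; "qvel": joint speeds; "effort": joint torques, N m; "ee_pos": TCP position; "ee_rot": TCP orientation; "force": force on the tool from outside, world axes, zero at the start; "torque": the same for the moment, N m; "gripper_width": finger opening in mm; "gripper_force": force on a finger pad.
Only numpy, scipy, OpenCV 4.12 (cv2) and the standard library are available. Lean on these libraries where they do the work, as an engineer would, in place of code of your own. Each camera call takes 0.05 s, during which the arm holds its last target. There are 200 camera calls.

### The job

Open the red loaf bin by feeling along the top of its front edge for the hidden recess and pressing the catch inside it, then serve every muffin in the bin: lift a blue dish straight off the nested stack for each one, stand it on the wooden tray, and set the muffin upright in it, one muffin to a dish. Leave the dishes you do not need nested in the stack on the steel stand, do not disturb the other kitchen things, and finally shut the lid until it latches.

Things in the scene. Friction and masses are not known exactly. Their poses are not given: they have to be found in the camera images.
- bin: Red plastic loaf bin, fixed. Origin: centre of its base's underside on the counter; its front faces its own -x, towards the robot. Base: x -85 to +85 mm, y -170 to +170, rim 55 mm above the counter. Lid on top, hinged on the far (+x) rim. Along the front, outside the lid, runs a ledge with a hidden recess (see bin_ledge)
- bin_ledge (a point): Middle of the ledge's flat top, 55 mm up, 30 mm deep (bin x -115 to -85). Somewhere in its middle 150 mm (y -75 to +75) it is broken by a recess 56 mm long in y, open to the front; the recess's middle lies anywhere from y -45 to +45 and is NOT told: slide along until the fingertips drop. The catch plate lies in it, 12 mm below the ledge top. Beyond y +-75 the ledge is 0.5 mm higher
- bin_bays (a point): Floor of the middle bay, 37 mm above the counter, 18 mm below the rim. Three bays side by side along the bin's y, centred at y -105, 0 and +105, each 70 mm wide in y, from bin x -81 to +15, split by ribs 35 mm thick; behind them a solid shelf at rim height
- catch (a joint): The red catch plate in the recess, a rocker: 0 at rest, grows as the plate is pressed down, stop at 0.28 rad (about 5 mm of travel at the plate's middle). The lid is released by 0.15 rad; a press takes 3 to 7 N; the plate springs back when let go
- lid (a joint): Lid angle: 0 shut and latched, 1.4 rad fully open. Once the catch is pressed a spring swings it open by itself in about 3 s and holds it against its stop. To shut it, push it over from behind with about 2 N, then press its front part down: it meets the catch at 0.07 rad and needs about 6 to 8 N to snap to 0. Let go earlier and it swings open again
- bin_hinge (a point): Hinge line of the lid at mid width, axis along the bin's y; at bin x +85, 55 mm above the counter
- lid_edge (a point): Middle of the lid's upper front edge, moves with the lid: when shut 170 mm in front of the hinge and 46 mm above it. The lid is an upturned shallow box 170 mm deep, 340 wide, 46 high, walls 4 mm; fully open it stands nearly upright above the hinge, leaning 10 degrees over the bin
- tray: Wooden serving tray, fixed, flat top 10 mm above the counter, 150 mm in its x by 260 mm in its y, with flush dark inlays along both long sides. Origin: centre of its underside
- stand: Dark steel dish stand, fixed: a cup of the same cone as the dishes, its foot 10 mm and its rim 38 mm above the counter, on a round base 92 mm across. Origin: centre of the underside. The dishes are nested in it and in one another
- dish1: Blue ceramic dish: a cone 58 mm across at the foot, 68 mm at the rim, 28 mm tall, wall 3 mm, inner floor 5 mm up and 53 mm wide; 110 g. Origin: centre of the underside, z up. Starts lowest in the stack, foot 31 mm above the counter. The nested rims are 20 to 21 mm apart and the tapers stick: grip the rim outside, at most 16 mm down, and pull straight up, some 2 to 4 N, for 20 mm or more
- dish2: Blue ceramic dish: a cone 58 mm across at the foot, 68 mm at the rim, 28 mm tall, wall 3 mm, inner floor 5 mm up and 53 mm wide; 110 g. Origin: centre of the underside, z up. Starts in the middle of the stack. The nested rims are 20 to 21 mm apart and the tapers stick: grip the rim outside, at most 16 mm down, and pull straight up, some 2 to 4 N, for 20 mm or more
- dish3: Blue ceramic dish: a cone 58 mm across at the foot, 68 mm at the rim, 28 mm tall, wall 3 mm, inner floor 5 mm up and 53 mm wide; 110 g. Origin: centre of the underside, z up. Starts on top of the stack. The nested rims are 20 to 21 mm apart and the tapers stick: grip the rim outside, at most 16 mm down, and pull straight up, some 2 to 4 N, for 20 mm or more
- muffin0: Muffin in a stiff paper cup, 60 g, 46 mm tall: 45 mm across at the foot, 50 mm at 13 mm height, upright sides 54 mm across from 20 to 37 mm height, domed above. Origin: centre of the underside. Starts standing in the bay at bin y = -105; may be absent (then None)
- muffin1: Muffin in a stiff paper cup, 60 g, 46 mm tall: 45 mm across at the foot, 50 mm at 13 mm height, upright sides 54 mm across from 20 to 37 mm height, domed above. Origin: centre of the underside. Starts standing in the bay at bin y = 0; may be absent (then None)
- muffin2: Muffin in a stiff paper cup, 60 g, 46 mm tall: 45 mm across at the foot, 50 mm at 13 mm height, upright sides 54 mm across from 20 to 37 mm height, domed above. Origin: centre of the underside. Starts standing in the bay at bin y = +105; may be absent (then None)
- jam_jar: Bystander: jam jar, amber glass with a red lid, 72 mm across, 100 mm tall; origin at the underside; leave alone
- plate: Bystander: white ceramic plate, 140 mm across, 16 mm tall; origin at the underside; leave alone
- spatula: Bystander: wooden spatula lying flat, 280 mm long (handle towards its own -x); origin at the underside; leave alone
- grater: Bystander: steel box grater lying on its side, 220 mm long in its y, 90 mm wide, 60 mm high; origin at the underside; leave alone
- mug: Bystander: white mug, 80 mm across, 95 mm tall; origin at the underside; leave alone
- pepper: Bystander: pepper jar, 44 mm across, 90 mm tall; origin at the underside; leave alone
Not all that is in view belongs to the job. Leave any orange look-alike of the dish2 alone. What is shaped like the dish3 but green is not meant.

How it is judged:
By the outcome, as a careful person would: the job done as asked, in the order asked, and still so for the second after the job is handed in, with the robot touching nothing.
Of muffin0, muffin1, muffin2 only 2 to 3 are there at a start; the rules pass over those that are not, and their reading is None.
At some moment in a run one of muffin0, muffin1, muffin2 may be knocked a few centimetres aside while the robot is not near it.
It also fails if it takes over 210 s, if anything falls off the work surface, if the arm or the gripper's body presses on something with over 40 N, if the wrist force passes 120 N, or if a joint passes its speed limit or range.

## Working session

There is one attempt and no reset: what is moved stays moved. The work goes in short steps, Python scripts to look and compute and a tool call to move; the robot and the scene stay as the last step left them, time stands still between calls to the robot, and variables do not carry over. Pictures are saved under pics/ and viewed, at most 16 in all, crops included, and the job is handed in when it is done.

Besides the shell and the picture viewer there is one more tool, called after ">>>" by a JSON object that holds its "api" and its "payload", one argument or row to a line. send_rows: Moves the arm, as the interface text tells. Shifts and turns lie within -1 to 1; 1 stands for 500 mm of shift or 30 degrees of turn. Its arguments: {"type":"object","properties":{"motion":{"type":"array"},"grip_force":{"type":"number"}},"required":["motion"]}

```bash
mkdir -p pics; cat > h.py <<'E'
import numpy as np, cv2
from scipy.spatial.transform import Rotation as R
from workcell import env
def grab(n):
    s=env.state(); f=env.grab_frame(n); f['s']=s; return f
def save(f,p): cv2.imwrite('pics/'+p,cv2.cvtColor(f['frame'],cv2.COLOR_RGB2BGR))
def cam(f):
    h=f['frame'].shape[0]; fl=h/2/np.tan(np.radians(f['vertical_fov'])/2)
    if 'rvec' in f and f['rvec'] is not None:
        Rm=cv2.Rodrigues(np.array(f['rvec'],float))[0]; t=np.array(f['tvec'],float).ravel()
        return fl,Rm.T,-Rm.T@t
    T=np.array(f['T_tool_cam']); Rt=R.from_euler('xyz',f['s']['ee_rot'],degrees=True).as_matrix()
    return fl,Rt@T[:3,:3],Rt@T[:3,3]+np.array(f['s']['ee_pos'])
def ray(f,u,v):
    fl,Rc,o=cam(f); K=np.array([[fl,0,f['cx']],[0,fl,f['cy']],[0,0,1]])
    p=cv2.undistortPoints(np.array([[[u,v]]],float),K,np.array([f['k1'],0,0,0.]))[0,0]
    # drawn = (1+k1 r^2)*ray
    return o,Rc@np.array([p[0],p[1],1.])
def onz(f,u,v,z):
    o,d=ray(f,u,v); return o+d*(z-o[2])/d[2]
def proj(f,P):
    fl,Rc,o=cam(f); K=np.array([[fl,0,f['cx']],[0,fl,f['cy']],[0,0,1]])
    p=Rc.T@(np.array(P,float)-o); x=p[:2]/p[2]; x=x*(1+f['k1']*(x@x)); return x*fl+[f['cx'],f['cy']]
def st():
    s=env.state(); print({k:np.round(s[k],2).tolist() for k in ('time_s','ee_pos','ee_rot','force','gripper_width','gripper_force')})
E
python3 - <<'E'
from h import *
for n in('scene','top','wrist'):
    f=grab(n); save(f,n+'0.png'); print(n,f['vertical_fov'],f['cx'],f['cy'],f['k1'],np.round(cam(f)[2]),np.round(cam(f)[1][:,2],2))
st(); print(f['T_tool_cam'])
E
```

```text
scene 46.801149124307585 323.43615442506933 237.4427343656945 -0.1599989720129432 [1427. -151.  670.] [-0.83  0.12 -0.54]
top 48.08833083020071 326.4835272306722 245.67839825085258 -0.05749615161396934 [ 302.   -5. 1400.] [ 0.17 -0.02 -0.99]
wrist 66.43440574272425 325.4334503259897 234.7375294952293 -0.02647913017633028 [150. 561. 383.] [ 0.26 -0.11 -0.96]
{'time_s': 0.15, 'ee_pos': [224.19, 529.08, 213.34], 'ee_rot': [-179.93, 0.0, 157.04], 'force': [0.16, 0.27, -0.34], 'gripper_width': 91.15, 'gripper_force': 0.0}
[[ 6.09668507e-04 -9.58616536e-01 -2.84699779e-01  8.08006425e+01]
 [ 9.99999581e-01  7.78769054e-04 -4.80761320e-04 -8.74295232e-02]
 [ 6.82581129e-04 -2.84699367e-01  9.58616610e-01 -1.70191161e+02]
 [ 0.00000000e+00  0.00000000e+00  0.00000000e+00  1.00000000e+00]]
```

View pics/top0.png

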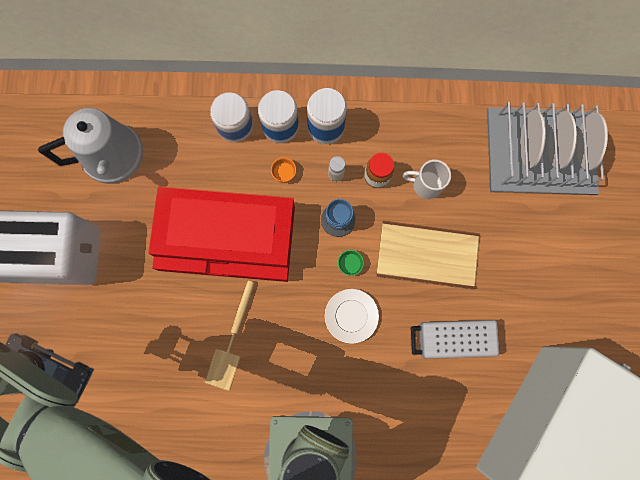

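View pics/scene0.png

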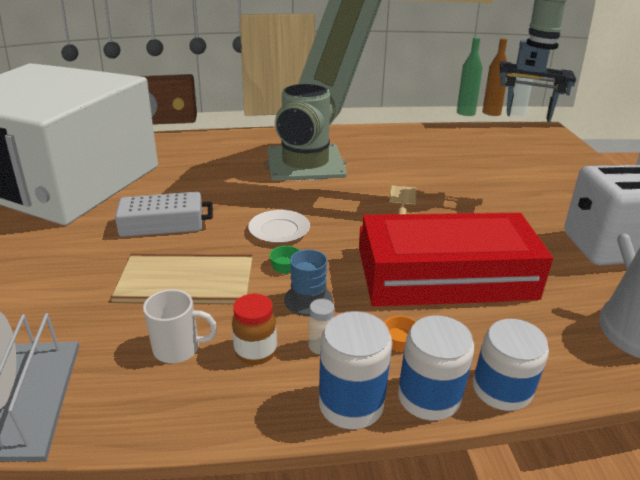

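```bash
python3 - <<'E'
from h import *
f=grab('top'); im=f['frame']
hsv=cv2.cvtColor(im,cv2.COLOR_RGB2HSV)
def big(m,k=1):
    c=sorted(cv2.findContours(m.astype(np.uint8),0,1)[0],key=cv2.contourArea)[::-1]; return c[:k]
H,S,V=hsv[...,0],hsv[...,1],hsv[...,2]
red=((H<5)|(H>175))&(S>180)&(V>80)
c=big(red)[0]; q=cv2.approxPolyDP(c,5,True)[:,0]; print('red',q.tolist())
for p in q: print(p,np.round(onz(f,*p,55),0)[:2],np.round(onz(f,*p,101),0)[:2])
blue=(H>95)&(H<115)&(S>100)&(V>60)
blue[:140]=0
c=big(blue)[0]; print('blue',cv2.boundingRect(c),cv2.minEnclosingCircle(c), np.round(onz(f,*cv2.minEnclosingCircle(c)[0],90)))
tr=(H>10)&(H<25)&(S<150)&(V>180); tr[:200]=0; tr[300:]=0; tr[:,:360]=0
c=big(tr)[0]; r=cv2.minAreaRect(c); print('tray',r)
for p in cv2.boxPoints(r): print(np.round(onz(f,*p,10)))
for n,(u,v) in dict(green=(350,263),orange=(284,170),plate=(352,316),jar=(380,170)).items(): print(n,np.round(onz(f,u,v,28)))
a=cv2.resize(im[180:290,140:390],None,fx=3.2,fy=3.2,interpolation=cv2.INTER_CUBIC)
cv2.imwrite('pics/crop1.png',a[...,::-1])
E
```

```text
red [[158, 187], [148, 252], [153, 268], [287, 281], [292, 198]]
[158 187] [675. 411.] [662. 397.]
[148 252] [504. 423.] [497. 409.]
[153 268] [464. 408.] [458. 394.]
[287 281] [439.  69.] [435.  67.]
[292 198] [654.  64.] [642.  61.]
blue (326, 200, 27, 28) ((339.0, 213.36538696289062), 14.2093505859375) [608. -57.  90.]
tray ((428.01470947265625, 254.3887481689453), (99.19517517089844, 50.224220275878906), 7.523819446563721)
[ 471. -158.   10.]
[ 604. -175.   10.]
[ 575. -438.   10.]
[ 442. -417.   10.]
green [492. -90.  28.]
orange [737.  89.  28.]
plate [357. -97.  28.]
jar [ 744. -167.   28.]
```

View pics/crop1.png

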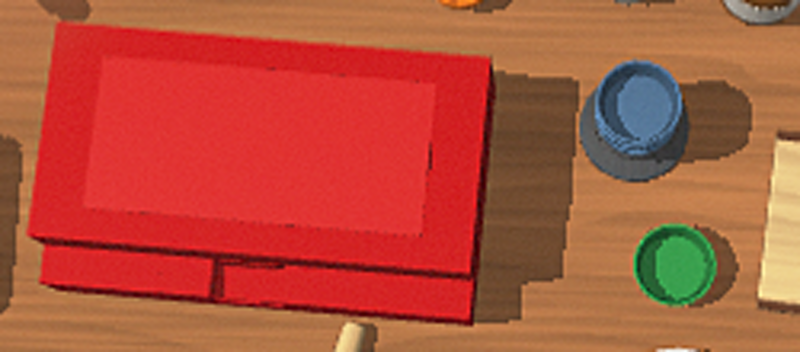

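Candidates for the dishes are the blue stack on the steel stand (339,213), a green look-alike (350,263) and an orange one (284,170). The crop confirms the blue stack as the right choice. It also shows a step in the ledge near (207,266), which probably marks the left end of the recess.

>>> {"api": "send_rows", "payload": {
  "motion": [
    {"rz": -0.21,"gripper": 1},
    {"rz": -0.21,"gripper": 1},
    {"rz": -0.21,"gripper": 1},
    {"tx": -0.087,"ty": -0.07,"tz": 0.02,"gripper": 1},
    {"tx": -0.087,"ty": -0.07,"tz": 0.02,"gripper": 1},
    {"tx": -0.087,"ty": -0.07,"tz": 0.02,"gripper": 1},
    {"tx": -0.087,"ty": -0.07,"tz": 0.02,"gripper": 1},
    {"tx": -0.087,"ty": -0.07,"tz": 0.02,"gripper": 1},
    {"tx": -0.087,"ty": -0.07,"tz": 0.02,"gripper": 1},
    {"gripper": 1},
    {"gripper": 1}
  ],
  "grip_force": 10
}}

```text
invalid input at $.motion[0]: expected keys tx, ty, tz, rx, ry, rz, gripper
```

```bash
python3 - <<'E'
from h import *
f=grab('wrist'); save(f,'w1.png'); st()
E
```

```text
{'time_s': 0.25, 'ee_pos': [224.25, 529.27, 213.59], 'ee_rot': [-179.96, -0.0, 157.04], 'force': [0.78, 0.57, 0.45], 'gripper_width': 90.81, 'gripper_force': 0.0}
```

View pics/w1.png

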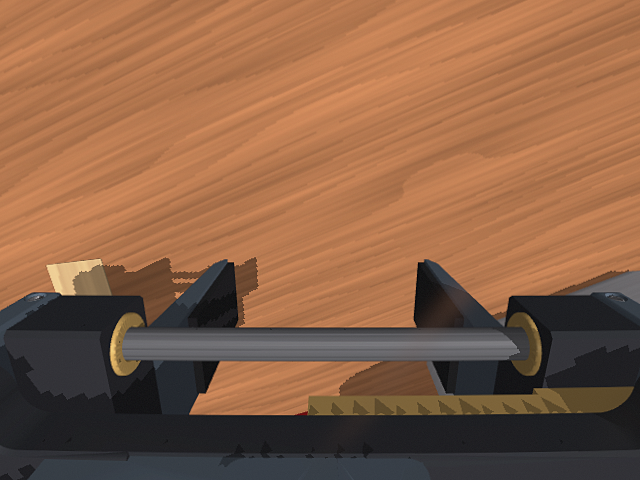

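>>> {"api": "send_rows", "payload": {
  "motion": [
    {"tx": 0,"ty": 0,"tz": 0,"rx": 0,"ry": 0,"rz": -0.21,"gripper": 1},
    {"tx": 0,"ty": 0,"tz": 0,"rx": 0,"ry": 0,"rz": -0.21,"gripper": 1},
    {"tx": 0,"ty": 0,"tz": 0,"rx": 0,"ry": 0,"rz": -0.21,"gripper": 1},
    {"tx": -0.087,"ty": -0.07,"tz": 0.02,"rx": 0,"ry": 0,"rz": 0,"gripper": 1},
    {"tx": -0.087,"ty": -0.07,"tz": 0.02,"rx": 0,"ry": 0,"rz": 0,"gripper": 1},
    {"tx": -0.087,"ty": -0.07,"tz": 0.02,"rx": 0,"ry": 0,"rz": 0,"gripper": 1},
    {"tx": -0.087,"ty": -0.07,"tz": 0.02,"rx": 0,"ry": 0,"rz": 0,"gripper": 1},
    {"tx": -0.087,"ty": -0.07,"tz": 0.02,"rx": 0,"ry": 0,"rz": 0,"gripper": 1},
    {"tx": -0.087,"ty": -0.07,"tz": 0.02,"rx": 0,"ry": 0,"rz": 0,"gripper": 1},
    {"tx": 0,"ty": 0,"tz": 0,"rx": 0,"ry": 0,"rz": 0,"gripper": 1},
    {"tx": 0,"ty": 0,"tz": 0,"rx": 0,"ry": 0,"rz": 0,"gripper": 1}
  ],
  "grip_force": 10
}}

```text
time_s: 1.62
ee_pos: [469.6, 301.6, 153.9]
ee_rot: [180.0, -0.0, 175.9]
force: [0.1, 0.4, 0.0]
gripper_width: 0.7
gripper_force: 0.0
```

```bash
python3 - <<'E'
from h import *
f=grab('top'); save(f,'t1.png'); st()
E
```

```text
{'time_s': 1.68, 'ee_pos': [469.24, 302.08, 154.08], 'ee_rot': [179.97, -0.02, 175.96], 'force': [0.08, 0.03, 0.21], 'gripper_width': 0.32, 'gripper_force': 0.0}
```

>>> {"api": "send_rows", "payload": {
  "motion": [
    {"tx": 0.008,"ty": 0,"tz": 0.09,"rx": 0,"ry": 0,"rz": 0,"gripper": 1},
    {"tx": 0,"ty": 0,"tz": 0.08,"rx": 0,"ry": 0,"rz": 0,"gripper": 1},
    {"tx": 0,"ty": 0,"tz": 0.014,"rx": 0,"ry": 0,"rz": 0,"gripper": 1},
    {"tx": 0,"ty": 0,"tz": 0.004,"rx": 0,"ry": 0,"rz": 0,"gripper": 1},
    {"tx": 0,"ty": 0,"tz": 0.004,"rx": 0,"ry": 0,"rz": 0,"gripper": 1},
    {"tx": 0,"ty": 0,"tz": 0.003,"rx": 0,"ry": 0,"rz": 0,"gripper": 1},
    {"tx": 0,"ty": 0,"tz": 0,"rx": 0,"ry": 0,"rz": 0,"gripper": 1}
  ]
}}

```text
time_s: 2.55
ee_pos: [466.1, 301.9, 57.0]
ee_rot: [180.0, 0.1, 175.9]
force: [0.4, 0.3, 0.3]
gripper_width: 1.0
gripper_force: 0.0
```

>>> {"api": "send_rows", "payload": {
  "motion": [
    {"tx": 0,"ty": 0,"tz": 0.003,"rx": 0,"ry": 0,"rz": 0,"gripper": 1},
    {"tx": 0,"ty": 0,"tz": 0.002,"rx": 0,"ry": 0,"rz": 0,"gripper": 1},
    {"tx": 0,"ty": 0,"tz": 0,"rx": 0,"ry": 0,"rz": 0,"gripper": 1}
  ]
}}

```text
time_s: 2.92
ee_pos: [466.1, 301.8, 55.3]
ee_rot: [180.0, 0.0, 175.9]
force: [-1.8, -2.2, 7.8]
gripper_width: 0.4
gripper_force: 4.1
```

>>> {"api": "send_rows", "payload": {
  "motion": [
    {"tx": 0,"ty": -0.008,"tz": -0.001,"rx": 0,"ry": 0,"rz": 0,"gripper": 1},
    {"tx": 0,"ty": -0.008,"tz": 0,"rx": 0,"ry": 0,"rz": 0,"gripper": 1},
    {"tx": 0,"ty": -0.008,"tz": 0,"rx": 0,"ry": 0,"rz": 0,"gripper": 1},
    {"tx": 0,"ty": -0.008,"tz": 0,"rx": 0,"ry": 0,"rz": 0,"gripper": 1},
    {"tx": 0,"ty": -0.008,"tz": 0,"rx": 0,"ry": 0,"rz": 0,"gripper": 1}
  ]
}}

```text
time_s: 3.55
ee_pos: [465.5, 282.7, 55.3]
ee_rot: [179.8, 0.1, 175.9]
force: [0.0, 2.7, 6.0]
gripper_width: 0.4
gripper_force: 2.8
```

>>> {"api": "send_rows", "payload": {
  "motion": [
    {"tx": 0,"ty": -0.008,"tz": 0,"rx": 0,"ry": 0,"rz": 0,"gripper": 1},
    {"tx": 0,"ty": -0.008,"tz": 0,"rx": 0,"ry": 0,"rz": 0,"gripper": 1},
    {"tx": 0,"ty": -0.008,"tz": 0,"rx": 0,"ry": 0,"rz": 0,"gripper": 1}
  ]
}}

```text
time_s: 3.92
ee_pos: [464.7, 270.6, 55.2]
ee_rot: [179.8, 0.1, 175.9]
force: [0.2, 3.4, 4.0]
gripper_width: 0.8
gripper_force: 2.3
```

>>> {"api": "send_rows", "payload": {
  "motion": [
    {"tx": 0,"ty": -0.008,"tz": 0,"rx": 0,"ry": 0,"rz": 0,"gripper": 1},
    {"tx": 0,"ty": -0.008,"tz": 0,"rx": 0,"ry": 0,"rz": 0,"gripper": 1}
  ]
}}

```text
time_s: 4.18
ee_pos: [462.0, 260.7, 53.7]
ee_rot: [-179.9, -0.1, 175.9]
force: [-0.3, 0.3, 0.1]
gripper_width: 0.9
gripper_force: 0.0
```

>>> {"api": "send_rows", "payload": {
  "motion": [
    {"tx": 0,"ty": -0.008,"tz": 0,"rx": 0,"ry": 0,"rz": 0,"gripper": 1},
    {"tx": 0,"ty": -0.008,"tz": 0,"rx": 0,"ry": 0,"rz": 0,"gripper": 1}
  ]
}}

```text
time_s: 4.42
ee_pos: [462.1, 253.3, 54.1]
ee_rot: [-180.0, -0.0, 175.9]
force: [-0.8, 0.2, 0.6]
gripper_width: 0.7
gripper_force: 0.0
```

>>> {"api": "send_rows", "payload": {
  "motion": [
    {"tx": 0,"ty": -0.006,"tz": 0.01,"rx": 0,"ry": 0,"rz": 0,"gripper": 1},
    {"tx": 0,"ty": 0,"tz": 0.012,"rx": 0,"ry": 0,"rz": 0,"gripper": 1},
    {"tx": 0,"ty": 0,"tz": 0.004,"rx": 0,"ry": 0,"rz": 0,"gripper": 1},
    {"tx": 0,"ty": 0,"tz": 0.004,"rx": 0,"ry": 0,"rz": 0,"gripper": 1}
  ]
}}

```text
time_s: 4.92
ee_pos: [460.5, 250.8, 40.8]
ee_rot: [-180.0, -0.2, 175.9]
force: [-10.5, -1.0, 24.3]
gripper_width: 0.5
gripper_force: 13.1
```

>>> {"api": "send_rows", "payload": {
  "motion": [
    {"tx": 0,"ty": 0,"tz": 0.003,"rx": 0,"ry": 0,"rz": 0,"gripper": 1},
    {"tx": 0,"ty": 0,"tz": 0.002,"rx": 0,"ry": 0,"rz": 0,"gripper": 1}
  ]
}}

```text
time_s: 5.18
ee_pos: [460.2, 250.9, 40.3]
ee_rot: [-180.0, -0.2, 175.9]
force: [-13.7, -2.9, 36.3]
gripper_width: 0.4
gripper_force: 19.4
```

>>> {"api": "send_rows", "payload": {
  "motion": [
    {"tx": 0.006,"ty": 0,"tz": -0.012,"rx": 0,"ry": 0,"rz": 0,"gripper": 1},
    {"tx": 0.1,"ty": 0,"tz": 0,"rx": 0,"ry": 0,"rz": 0,"gripper": 1},
    {"tx": 0.1,"ty": 0,"tz": -0.05,"rx": 0,"ry": 0,"rz": 0,"gripper": -1},
    {"tx": 0,"ty": -0.1,"tz": -0.12,"rx": 0,"ry": 0,"rz": 0,"gripper": -1},
    {"tx": 0,"ty": -0.1,"tz": -0.12,"rx": 0,"ry": 0,"rz": 0,"gripper": -1},
    {"tx": 0,"ty": -0.1,"tz": 0,"rx": 0,"ry": 0,"rz": 0,"gripper": -1},
    {"tx": 0,"ty": 0,"tz": 0,"rx": 0,"ry": 0,"rz": 0,"gripper": -1},
    {"tx": 0,"ty": 0,"tz": 0,"rx": 0,"ry": 0,"rz": 0,"gripper": -1}
  ]
}}

```text
time_s: 6.18
ee_pos: [350.3, 128.8, 163.7]
ee_rot: [180.0, -0.0, 175.9]
force: [-0.4, -0.4, -0.3]
gripper_width: 57.4
gripper_force: 0.0
```

>>> {"api": "send_rows", "payload": {
  "motion": [
    {"tx": 0,"ty": -0.1,"tz": 0,"rx": 0,"ry": 0,"rz": 0,"gripper": -1},
    {"tx": 0,"ty": 0,"tz": 0,"rx": 0,"ry": 0,"rz": 0,"gripper": -1},
    {"tx": 0,"ty": 0,"tz": 0,"rx": 0,"ry": 0,"rz": 0,"gripper": -1},
    {"tx": 0,"ty": 0,"tz": 0,"rx": 0,"ry": 0,"rz": 0,"gripper": -1},
    {"tx": 0,"ty": 0,"tz": 0,"rx": 0,"ry": 0,"rz": 0,"gripper": -1},
    {"tx": 0,"ty": 0,"tz": 0,"rx": 0,"ry": 0,"rz": 0,"gripper": -1},
    {"tx": 0,"ty": 0,"tz": 0,"rx": 0,"ry": 0,"rz": 0,"gripper": -1},
    {"tx": 0,"ty": 0,"tz": 0,"rx": 0,"ry": 0,"rz": 0,"gripper": -1},
    {"tx": 0,"ty": 0,"tz": 0,"rx": 0,"ry": 0,"rz": 0,"gripper": -1},
    {"tx": 0,"ty": 0,"tz": 0,"rx": 0,"ry": 0,"rz": 0,"gripper": -1},
    {"tx": 0,"ty": 0,"tz": 0,"rx": 0,"ry": 0,"rz": 0,"gripper": -1},
    {"tx": 0,"ty": 0,"tz": 0,"rx": 0,"ry": 0,"rz": 0,"gripper": -1}
  ]
}}

```text
time_s: 7.68
ee_pos: [346.7, 78.6, 164.0]
ee_rot: [180.0, 0.0, 175.9]
force: [0.3, -0.9, 0.4]
gripper_width: 91.4
gripper_force: 0.0
```

```bash
python3 - <<'E'
from h import *
f=grab('top'); save(f,'t2.png'); st()
E
```

```text
{'time_s': 7.72, 'ee_pos': [346.69, 78.61, 163.96], 'ee_rot': [180.0, 0.0, 175.93], 'force': [1.09, 0.04, 1.13], 'gripper_width': 91.11, 'gripper_force': 0.0}
```

View pics/t2.png

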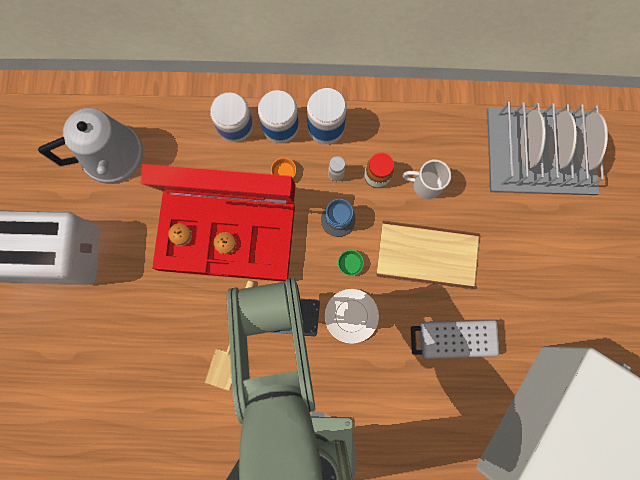

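The lid is open. Muffins stand in the left bay (180,234) and the middle bay (225,243), and the right bay is empty, so I need two dishes.

```bash
python3 - <<'E'
from h import *
f=grab('top'); g=grab('scene'); 
def mask(im,lo,hi,box):
    h=cv2.cvtColor(im,cv2.COLOR_RGB2HSV); m=cv2.inRange(h,lo,hi); z=np.zeros_like(m); x0,y0,x1,y1=box; z[y0:y1,x0:x1]=m[y0:y1,x0:x1]; return z
m=mask(f['frame'],(95,70,50),(115,255,255),(310,190,365,250)); c=max(cv2.findContours(m,0,1)[0],key=cv2.contourArea); x,y,w,h=cv2.boundingRect(c); print('top',x,y,w,h)
p=(x+w/2-.5, y+w/2-.5)
m=mask(g['frame'],(95,70,50),(115,255,255),(270,230,350,300)); c=max(cv2.findContours(m,0,1)[0],key=cv2.contourArea); x,y,w,h=cv2.boundingRect(c); print('scene',x,y,w,h)
for z in(95,100,105): print(z,np.round(onz(f,*p,z),1), 'scene-proj', proj(g,onz(f,*p,z)), 'far/near rim', proj(g,onz(f,*p,z)+[-34,0,0]),proj(g,onz(f,*p,z)+[34,0,0]))
m=mask(f['frame'],(8,90,120),(25,255,255),(155,210,290,265))
for c in cv2.findContours(m,0,1)[0]:
    if cv2.contourArea(c)>60:
        (u,v),r=cv2.minEnclosingCircle(c); print('muf',u,v,r,np.round(onz(f,u,v,68),1))
# bay corners from picture
for uv in((155,268),(288,280)): print(np.round(onz(f,*uv,55)))
E
```

```text
top 326 199 27 29
scene 291 250 36 45
95 [610.5 -56.6  95. ] scene-proj [308.34119753 259.51565443] far/near rim [306.32032859 249.07175225] [310.4806016  270.55929428]
100 [609.3 -56.4 100. ] scene-proj [308.39594652 256.86371613] far/near rim [306.37061838 246.47440697] [310.54037748 267.85170843]
105 [608.2 -56.2 105. ] scene-proj [308.45099794 254.20236028] far/near rim [306.42119693 243.86830965] [310.6004717 265.1339761]
muf 223.8950653076172 242.35597229003906 10.811518669128418 [531.5 230.1  68. ]
muf 178.68292236328125 233.52438354492188 10.831847190856934 [551.3 345.3  68. ]
muf 157.0 226.5 16.620868682861328 [568.  401.5  68. ]
[464. 403.  55.]
[442.  67.  55.]
```

>>> {"api": "send_rows", "payload": {
  "motion": [
    {"tx": 0,"ty": 0,"tz": -0.05,"rx": 0,"ry": 0,"rz": 0.342,"gripper": -1},
    {"tx": 0,"ty": 0,"tz": -0.05,"rx": 0,"ry": 0,"rz": 0.342,"gripper": -1},
    {"tx": 0,"ty": 0,"tz": 0,"rx": 0,"ry": 0,"rz": 0.342,"gripper": -1},
    {"tx": 0,"ty": 0,"tz": 0,"rx": 0,"ry": 0,"rz": 0.342,"gripper": -1},
    {"tx": 0,"ty": 0,"tz": 0,"rx": 0,"ry": 0,"rz": 0.342,"gripper": -1},
    {"tx": 0,"ty": 0,"tz": 0,"rx": 0,"ry": 0,"rz": 0.342,"gripper": -1},
    {"tx": 0,"ty": 0,"tz": 0,"rx": 0,"ry": 0,"rz": 0.342,"gripper": -1},
    {"tx": 0,"ty": 0,"tz": 0,"rx": 0,"ry": 0,"rz": 0.342,"gripper": -1},
    {"tx": 0,"ty": 0,"tz": 0,"rx": 0,"ry": 0,"rz": 0.342,"gripper": -1},
    {"tx": 0,"ty": 0,"tz": 0,"rx": 0,"ry": 0,"rz": 0,"gripper": -1}
  ]
}}

```text
time_s: 9.07
ee_pos: [346.6, 78.6, 213.9]
ee_rot: [-180.0, -0.0, 83.7]
force: [-0.5, 0.6, 0.6]
gripper_width: 91.0
gripper_force: 0.0
```

>>> {"api": "send_rows", "payload": {
  "motion": [
    {"tx": -0.07,"ty": 0.07,"tz": 0,"rx": 0,"ry": 0,"rz": 0,"gripper": -1},
    {"tx": -0.07,"ty": 0.07,"tz": 0,"rx": 0,"ry": 0,"rz": 0,"gripper": -1},
    {"tx": -0.07,"ty": 0.07,"tz": 0,"rx": 0,"ry": 0,"rz": 0,"gripper": -1},
    {"tx": 0,"ty": 0.09,"tz": 0.03,"rx": 0,"ry": 0,"rz": 0,"gripper": -1},
    {"tx": 0,"ty": 0.09,"tz": 0.03,"rx": 0,"ry": 0,"rz": 0,"gripper": -1},
    {"tx": 0,"ty": 0.09,"tz": 0.03,"rx": 0,"ry": 0,"rz": 0,"gripper": -1},
    {"tx": 0,"ty": 0.075,"tz": 0,"rx": 0,"ry": 0,"rz": 0,"gripper": -1},
    {"tx": 0,"ty": 0,"tz": 0,"rx": 0,"ry": 0,"rz": 0,"gripper": -1},
    {"tx": 0,"ty": 0,"tz": 0,"rx": 0,"ry": 0,"rz": 0,"gripper": -1}
  ]
}}

```text
time_s: 10.2
ee_pos: [609.9, -56.6, 168.5]
ee_rot: [-179.9, -0.0, 83.7]
force: [0.5, 0.1, 1.2]
gripper_width: 91.1
gripper_force: 0.0
```

```bash
python3 - <<'E'
from h import *
f=grab('wrist'); save(f,'w2.png'); st()
for P in((611,-56.5,100),(611,-56.5+34,100),(611-34,-56.5,100)): print(proj(f,P))
E
```

```text
{'time_s': 10.25, 'ee_pos': [609.68, -56.54, 168.93], 'ee_rot': [-179.93, -0.0, 83.67], 'force': [-1.1, -0.1, -0.3], 'gripper_width': 91.28, 'gripper_force': 0.0}
[327.26253342 247.88899479]
[321.71143992 199.38870855]
[278.29884506 252.95741466]
```

View pics/w2.png

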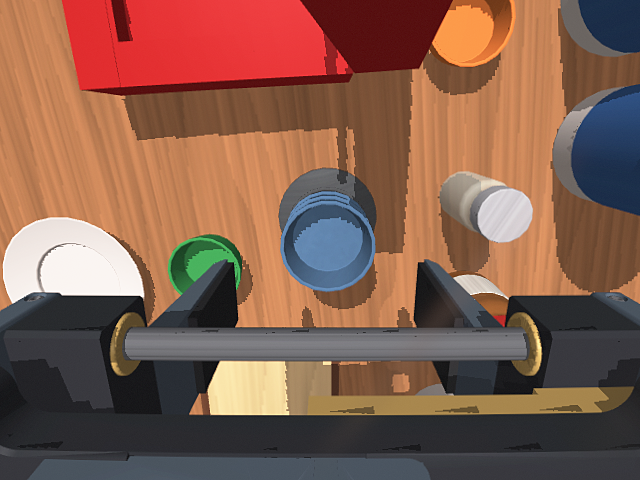

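The rim centre is at (328,247), against a predicted (327,248), so the stack position is confirmed.

>>> {"api": "send_rows", "payload": {
  "motion": [
    {"tx": 0,"ty": 0.002,"tz": 0.08,"rx": 0,"ry": 0,"rz": 0,"gripper": -1},
    {"tx": 0,"ty": 0,"tz": 0.063,"rx": 0,"ry": 0,"rz": 0,"gripper": -1},
    {"tx": 0,"ty": 0,"tz": 0.02,"rx": 0,"ry": 0,"rz": 0,"gripper": -1},
    {"tx": 0,"ty": 0,"tz": 0,"rx": 0,"ry": 0,"rz": 0,"gripper": 1},
    {"tx": 0,"ty": 0,"tz": 0,"rx": 0,"ry": 0,"rz": 0,"gripper": 1},
    {"tx": 0,"ty": 0,"tz": 0,"rx": 0,"ry": 0,"rz": 0,"gripper": 1},
    {"tx": 0,"ty": 0,"tz": 0,"rx": 0,"ry": 0,"rz": 0,"gripper": 1}
  ],
  "grip_force": 20
}}

```text
time_s: 11.12
ee_pos: [612.0, -56.8, 88.8]
ee_rot: [179.9, -0.0, 83.6]
force: [-2.9, 0.9, 4.6]
gripper_width: 66.4
gripper_force: 20.0
```

>>> {"api": "send_rows", "payload": {
  "motion": [
    {"tx": 0,"ty": 0,"tz": -0.004,"rx": 0,"ry": 0,"rz": 0,"gripper": 1},
    {"tx": 0,"ty": 0,"tz": -0.006,"rx": 0,"ry": 0,"rz": 0,"gripper": 1},
    {"tx": 0,"ty": 0,"tz": -0.01,"rx": 0,"ry": 0,"rz": 0,"gripper": 1},
    {"tx": 0,"ty": 0,"tz": -0.02,"rx": 0,"ry": 0,"rz": 0,"gripper": 1},
    {"tx": 0,"ty": 0,"tz": -0.04,"rx": 0,"ry": 0,"rz": 0,"gripper": 1},
    {"tx": 0,"ty": 0,"tz": -0.04,"rx": 0,"ry": 0,"rz": 0,"gripper": 1},
    {"tx": 0,"ty": 0,"tz": -0.04,"rx": 0,"ry": 0,"rz": 0,"gripper": 1},
    {"tx": 0,"ty": 0,"tz": 0,"rx": 0,"ry": 0,"rz": 0,"gripper": 1},
    {"tx": 0,"ty": 0,"tz": 0,"rx": 0,"ry": 0,"rz": 0,"gripper": 1}
  ]
}}

```text
time_s: 12.25
ee_pos: [611.3, -56.8, 167.0]
ee_rot: [-179.9, -0.0, 83.6]
force: [-0.4, -0.2, -0.6]
gripper_width: 66.1
gripper_force: 20.0
```

```bash
python3 - <<'E'
from h import *
st(); g=grab('scene'); f=grab('wrist'); a=cv2.resize(g['frame'][130:330,200:400],None,fx=2.4,fy=2.4); b=f['frame'][:,160:480]
cv2.imwrite('pics/c2.png',np.hstack([a,b])[...,::-1])
E
```

```text
{'time_s': 12.25, 'ee_pos': [611.29, -56.75, 166.97], 'ee_rot': [-179.95, -0.0, 83.6], 'force': [-0.36, -0.16, -0.55], 'gripper_width': 66.14, 'gripper_force': 20.0}
```

View pics/c2.png

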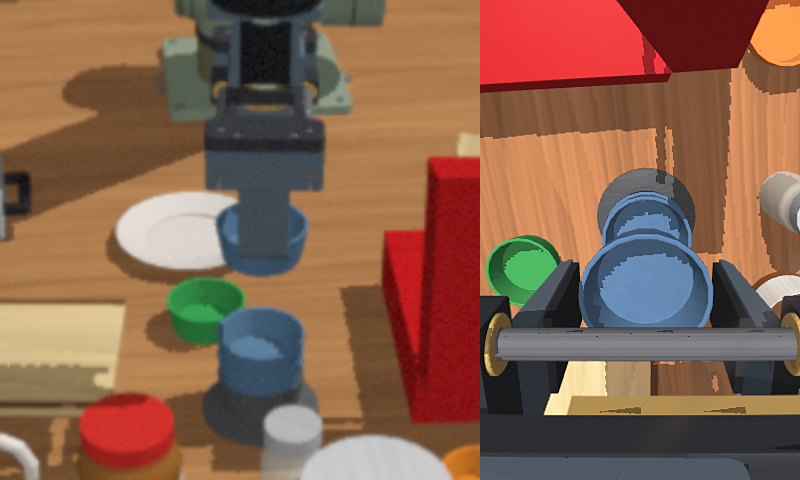

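>>> {"api": "send_rows", "payload": {
  "motion": [
    {"tx": -0.066,"ty": -0.02,"tz": 0,"rx": 0,"ry": 0,"rz": 0,"gripper": 1},
    {"tx": -0.066,"ty": -0.02,"tz": 0,"rx": 0,"ry": 0,"rz": 0,"gripper": 1},
    {"tx": -0.066,"ty": -0.02,"tz": 0,"rx": 0,"ry": 0,"rz": 0,"gripper": 1},
    {"tx": -0.066,"ty": -0.02,"tz": 0.02,"rx": 0,"ry": 0,"rz": 0,"gripper": 1},
    {"tx": -0.066,"ty": -0.02,"tz": 0.03,"rx": 0,"ry": 0,"rz": 0,"gripper": 1},
    {"tx": -0.066,"ty": -0.023,"tz": 0.04,"rx": 0,"ry": 0,"rz": 0,"gripper": 1},
    {"tx": 0,"ty": 0,"tz": 0.08,"rx": 0,"ry": 0,"rz": 0,"gripper": 1},
    {"tx": 0,"ty": 0,"tz": 0.07,"rx": 0,"ry": 0,"rz": 0,"gripper": 1},
    {"tx": 0,"ty": 0,"tz": 0.03,"rx": 0,"ry": 0,"rz": 0,"gripper": 1},
    {"tx": 0,"ty": 0,"tz": 0.002,"rx": 0,"ry": 0,"rz": 0,"gripper": 1},
    {"tx": 0,"ty": 0,"tz": 0,"rx": 0,"ry": 0,"rz": 0,"gripper": 1}
  ]
}}

```text
time_s: 13.72
ee_pos: [529.2, -246.8, 32.0]
ee_rot: [179.9, 0.0, 83.6]
force: [-0.5, -0.1, -1.3]
gripper_width: 66.4
gripper_force: 20.0
```

>>> {"api": "send_rows", "payload": {
  "motion": [
    {"tx": 0,"ty": 0,"tz": 0.003,"rx": 0,"ry": 0,"rz": 0,"gripper": 1},
    {"tx": 0,"ty": 0,"tz": 0.003,"rx": 0,"ry": 0,"rz": 0,"gripper": 1},
    {"tx": 0,"ty": 0,"tz": 0,"rx": 0,"ry": 0,"rz": 0,"gripper": 1}
  ]
}}

```text
time_s: 14.1
ee_pos: [529.1, -246.9, 29.4]
ee_rot: [179.9, 0.0, 83.6]
force: [0.3, 0.5, 4.4]
gripper_width: 66.5
gripper_force: 20.0
```

>>> {"api": "send_rows", "payload": {
  "motion": [
    {"tx": 0,"ty": 0,"tz": 0,"rx": 0,"ry": 0,"rz": 0,"gripper": -1},
    {"tx": 0,"ty": 0,"tz": 0,"rx": 0,"ry": 0,"rz": 0,"gripper": -1},
    {"tx": 0,"ty": 0,"tz": 0,"rx": 0,"ry": 0,"rz": 0,"gripper": -1},
    {"tx": 0,"ty": 0,"tz": -0.05,"rx": 0,"ry": 0,"rz": 0,"gripper": -1},
    {"tx": 0,"ty": 0,"tz": -0.1,"rx": 0,"ry": 0,"rz": 0,"gripper": -1},
    {"tx": 0,"ty": 0,"tz": -0.06,"rx": 0,"ry": 0,"rz": 0,"gripper": -1},
    {"tx": 0.1,"ty": 0.03,"tz": 0,"rx": 0,"ry": 0,"rz": 0,"gripper": -1},
    {"tx": 0.1,"ty": 0.03,"tz": 0,"rx": 0,"ry": 0,"rz": 0,"gripper": -1},
    {"tx": 0.1,"ty": 0.03,"tz": 0,"rx": 0,"ry": 0,"rz": 0,"gripper": -1},
    {"tx": 0.096,"ty": 0.033,"tz": 0,"rx": 0,"ry": 0,"rz": 0,"gripper": -1},
    {"tx": 0,"ty": 0,"tz": 0,"rx": 0,"ry": 0,"rz": 0,"gripper": -1},
    {"tx": 0,"ty": 0,"tz": 0,"rx": 0,"ry": 0,"rz": 0,"gripper": -1}
  ]
}}

```text
time_s: 15.6
ee_pos: [611.3, -57.1, 133.1]
ee_rot: [-179.9, 0.0, 83.6]
force: [0.3, -0.9, -0.0]
gripper_width: 91.0
gripper_force: 0.0
```

```bash
python3 - <<'E'
from h import *
st(); f=grab('wrist'); g=grab('top'); h=cv2.cvtColor(f['frame'],cv2.COLOR_RGB2HSV)
save(g,'t3.png'); save(f,'w3.png')
m=cv2.inRange(h,(95,70,50),(115,255,255)); m[:140]=0; m[320:]=0; m[:,:250]=0; m[:,410:]=0
c=max(cv2.findContours(m,0,1)[0],key=cv2.contourArea); print(cv2.boundingRect(c))
for P in((611,-56.5,80),(577,-56.5,80),(645,-56.5,80),(611,-90,80)): print(proj(f,P))
hg=cv2.cvtColor(g['frame'],cv2.COLOR_RGB2HSV); m=cv2.inRange(hg,(95,70,50),(115,255,255)); m[:220]=0; m[:,:375]=0;m[:,480:]=0
c=max(cv2.findContours(m,0,1)[0],key=cv2.contourArea); u,r=cv2.minEnclosingCircle(c); print('dishA',u,r,onz(g,*u,30))
E
```

```text
{'time_s': 15.6, 'ee_pos': [611.28, -57.1, 133.12], 'ee_rot': [-179.94, 0.03, 83.62], 'force': [0.26, -0.95, -0.0], 'gripper_width': 90.98, 'gripper_force': 0.0}
(276, 199, 101, 102)
[325.05321172 254.9352321 ]
[273.04878115 260.34975212]
[377.55291863 249.44707911]
[330.56681591 301.56092892]
dishA (411.35205078125, 249.4336700439453) 12.744668006896973 [ 531.3130222  -248.60633884   30.        ]
```

>>> {"api": "send_rows", "payload": {
  "motion": [
    {"tx": 0,"ty": 0,"tz": 0.08,"rx": 0,"ry": 0,"rz": 0,"gripper": -1},
    {"tx": 0,"ty": 0,"tz": 0.05,"rx": 0,"ry": 0,"rz": 0,"gripper": -1},
    {"tx": 0,"ty": 0,"tz": 0,"rx": 0,"ry": 0,"rz": 0,"gripper": -1},
    {"tx": 0,"ty": 0,"tz": 0,"rx": 0,"ry": 0,"rz": 0,"gripper": 1},
    {"tx": 0,"ty": 0,"tz": 0,"rx": 0,"ry": 0,"rz": 0,"gripper": 1},
    {"tx": 0,"ty": 0,"tz": 0,"rx": 0,"ry": 0,"rz": 0,"gripper": 1},
    {"tx": 0,"ty": 0,"tz": 0,"rx": 0,"ry": 0,"rz": 0,"gripper": 1}
  ],
  "grip_force": 20
}}

```text
time_s: 16.58
ee_pos: [611.8, -56.9, 69.6]
ee_rot: [180.0, 0.0, 83.6]
force: [-2.4, -1.0, 5.1]
gripper_width: 66.0
gripper_force: 20.0
```

>>> {"api": "send_rows", "payload": {
  "motion": [
    {"tx": 0,"ty": 0,"tz": -0.004,"rx": 0,"ry": 0,"rz": 0,"gripper": 1},
    {"tx": 0,"ty": 0,"tz": -0.006,"rx": 0,"ry": 0,"rz": 0,"gripper": 1},
    {"tx": 0,"ty": 0,"tz": -0.01,"rx": 0,"ry": 0,"rz": 0,"gripper": 1},
    {"tx": 0,"ty": 0,"tz": -0.02,"rx": 0,"ry": 0,"rz": 0,"gripper": 1},
    {"tx": 0,"ty": 0,"tz": -0.04,"rx": 0,"ry": 0,"rz": 0,"gripper": 1},
    {"tx": 0,"ty": 0,"tz": -0.05,"rx": 0,"ry": 0,"rz": 0,"gripper": 1},
    {"tx": 0,"ty": 0,"tz": -0.07,"rx": 0,"ry": 0,"rz": 0,"gripper": 1},
    {"tx": 0,"ty": 0,"tz": 0,"rx": 0,"ry": 0,"rz": 0,"gripper": 1},
    {"tx": 0,"ty": 0,"tz": 0,"rx": 0,"ry": 0,"rz": 0,"gripper": 1}
  ]
}}

```text
time_s: 17.7
ee_pos: [611.2, -56.7, 168.0]
ee_rot: [-179.9, -0.0, 83.6]
force: [-0.4, 0.9, -1.4]
gripper_width: 66.0
gripper_force: 20.0
```

```bash
python3 - <<'E'
from h import *
st(); f=grab('wrist'); g=grab('scene'); a=cv2.resize(g['frame'][130:330,200:400],None,fx=2.4,fy=2.4); b=f['frame'][:,160:480]
cv2.imwrite('pics/c3.png',np.hstack([a,b])[...,::-1])
E
```

```text
{'time_s': 17.7, 'ee_pos': [611.21, -56.71, 167.96], 'ee_rot': [-179.94, -0.01, 83.59], 'force': [-0.44, 0.93, -1.43], 'gripper_width': 66.01, 'gripper_force': 20.0}
```

View pics/c3.png

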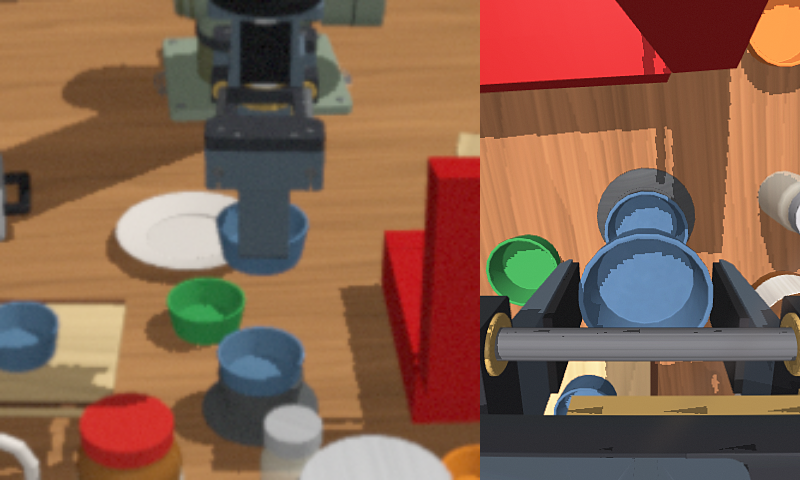

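>>> {"api": "send_rows", "payload": {
  "motion": [
    {"tx": -0.1,"ty": -0.02,"tz": 0,"rx": 0,"ry": 0,"rz": 0,"gripper": 1},
    {"tx": -0.1,"ty": -0.02,"tz": 0,"rx": 0,"ry": 0,"rz": 0,"gripper": 1},
    {"tx": -0.1,"ty": -0.02,"tz": 0,"rx": 0,"ry": 0,"rz": 0,"gripper": 1},
    {"tx": -0.1,"ty": -0.02,"tz": 0,"rx": 0,"ry": 0,"rz": 0,"gripper": 1},
    {"tx": -0.1,"ty": -0.02,"tz": 0,"rx": 0,"ry": 0,"rz": 0,"gripper": 1},
    {"tx": -0.098,"ty": -0.022,"tz": 0,"rx": 0,"ry": 0,"rz": 0,"gripper": 1},
    {"tx": 0,"ty": 0,"tz": 0.1,"rx": 0,"ry": 0,"rz": 0,"gripper": 1},
    {"tx": 0,"ty": 0,"tz": 0.1,"rx": 0,"ry": 0,"rz": 0,"gripper": 1},
    {"tx": 0,"ty": 0,"tz": 0.06,"rx": 0,"ry": 0,"rz": 0,"gripper": 1},
    {"tx": 0,"ty": 0,"tz": 0.01,"rx": 0,"ry": 0,"rz": 0,"gripper": 1},
    {"tx": 0,"ty": 0,"tz": 0.003,"rx": 0,"ry": 0,"rz": 0,"gripper": 1},
    {"tx": 0,"ty": 0,"tz": 0,"rx": 0,"ry": 0,"rz": 0,"gripper": 1}
  ]
}}

```text
time_s: 19.3
ee_pos: [518.4, -347.5, 33.1]
ee_rot: [179.9, 0.0, 83.6]
force: [0.3, -0.2, -0.7]
gripper_width: 66.4
gripper_force: 20.0
```

>>> {"api": "send_rows", "payload": {
  "motion": [
    {"tx": 0,"ty": 0,"tz": 0.003,"rx": 0,"ry": 0,"rz": 0,"gripper": 1},
    {"tx": 0,"ty": 0,"tz": 0.002,"rx": 0,"ry": 0,"rz": 0,"gripper": 1},
    {"tx": 0,"ty": 0,"tz": 0,"rx": 0,"ry": 0,"rz": 0,"gripper": 1}
  ]
}}

```text
time_s: 19.68
ee_pos: [518.2, -347.5, 30.6]
ee_rot: [179.9, 0.0, 83.6]
force: [-1.2, -0.1, 6.2]
gripper_width: 66.4
gripper_force: 20.0
```

>>> {"api": "send_rows", "payload": {
  "motion": [
    {"tx": 0,"ty": 0,"tz": 0,"rx": 0,"ry": 0,"rz": 0,"gripper": -1},
    {"tx": 0,"ty": 0,"tz": 0,"rx": 0,"ry": 0,"rz": 0,"gripper": -1},
    {"tx": 0,"ty": 0,"tz": 0,"rx": 0,"ry": 0,"rz": 0,"gripper": -1},
    {"tx": 0,"ty": 0,"tz": -0.05,"rx": 0,"ry": 0,"rz": 0,"gripper": -1},
    {"tx": 0,"ty": 0,"tz": -0.12,"rx": 0,"ry": 0,"rz": 0,"gripper": -1},
    {"tx": 0,"ty": 0,"tz": -0.12,"rx": 0,"ry": 0,"rz": 0,"gripper": -1},
    {"tx": 0.115,"ty": -0.01,"tz": 0,"rx": 0,"ry": 0,"rz": 0,"gripper": -1},
    {"tx": 0.115,"ty": -0.01,"tz": 0,"rx": 0,"ry": 0,"rz": 0,"gripper": -1},
    {"tx": 0.115,"ty": -0.01,"tz": 0,"rx": 0,"ry": 0,"rz": 0,"gripper": -1},
    {"tx": 0.115,"ty": -0.01,"tz": 0,"rx": 0,"ry": 0,"rz": 0,"gripper": -1},
    {"tx": 0.115,"ty": -0.01,"tz": 0,"rx": 0,"ry": 0,"rz": 0,"gripper": -1},
    {"tx": 0,"ty": 0,"tz": 0,"rx": 0,"ry": 0,"rz": 0,"gripper": -1}
  ]
}}

```text
time_s: 21.18
ee_pos: [524.7, -55.2, 174.4]
ee_rot: [-180.0, -0.1, 83.9]
force: [0.0, -0.3, -0.6]
gripper_width: 90.8
gripper_force: 0.0
```

```bash
cat > m.py <<'E'
from h import *
def meas(name):
    st(); f=grab('top'); save(f,name); h=cv2.cvtColor(f['frame'],cv2.COLOR_RGB2HSV)
    m=cv2.inRange(h,(8,90,120),(25,255,255)); z=np.zeros_like(m); z[205:262,168:285]=m[205:262,168:285]
    for c in cv2.findContours(z,0,1)[0]:
        if cv2.contourArea(c)>60:
            (u,v),r=cv2.minEnclosingCircle(c); print('muf',np.round((u,v,r),1),np.round(onz(f,u,v,68),1))
    m=cv2.inRange(h,(95,70,50),(115,255,255)); m[:225]=0; m[:,:375]=0; m[:,480:]=0
    for c in cv2.findContours(m,0,1)[0]:
        if cv2.contourArea(c)>100:
            u,r=cv2.minEnclosingCircle(c); print('dish',np.round(u),round(r,1),np.round(onz(f,*u,30)))
    return f
E
python3 - <<'E'
from m import *
f=meas('t4.png')
a=cv2.resize(f['frame'][160:300,130:490],None,fx=2.2,fy=2.2,interpolation=cv2.INTER_CUBIC); cv2.imwrite('pics/c4.png',a[...,::-1])
E
```

```text
{'time_s': 21.18, 'ee_pos': [524.69, -55.22, 174.41], 'ee_rot': [-179.97, -0.05, 83.9], 'force': [0.03, -0.33, -0.62], 'gripper_width': 90.76, 'gripper_force': 0.0}
muf [223.7 242.3  10.8] [531.6 230.6  68. ]
muf [178.7 233.5  10.8] [551.3 345.3  68. ]
dish [450. 255.] 12.6 [ 520. -349.   30.]
dish [411. 249.] 12.6 [ 531. -248.   30.]
```

View pics/c4.png

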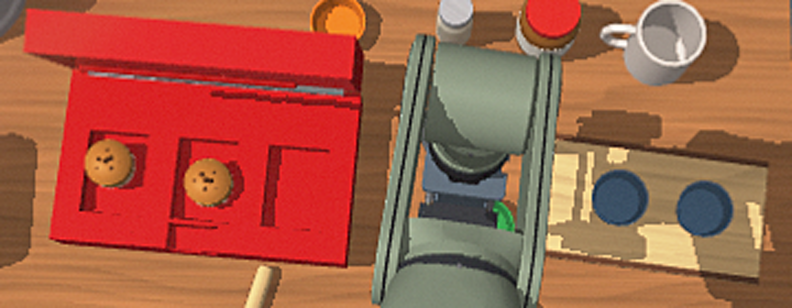

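>>> {"api": "send_rows", "payload": {
  "motion": [
    {"tx": 0.114,"ty": -0.01,"tz": 0,"rx": 0,"ry": 0,"rz": 0,"gripper": -1},
    {"tx": 0.114,"ty": -0.01,"tz": 0,"rx": 0,"ry": 0,"rz": 0,"gripper": -1},
    {"tx": 0.114,"ty": -0.01,"tz": 0,"rx": 0,"ry": 0,"rz": 0,"gripper": -1},
    {"tx": 0.114,"ty": -0.01,"tz": 0,"rx": 0,"ry": 0,"rz": -0.341,"gripper": -1},
    {"tx": 0.0,"ty": 0,"tz": 0,"rx": 0,"ry": 0,"rz": -0.341,"gripper": -1},
    {"tx": 0,"ty": 0,"tz": 0,"rx": 0,"ry": 0,"rz": -0.341,"gripper": -1},
    {"tx": 0,"ty": 0,"tz": 0,"rx": 0,"ry": 0,"rz": -0.341,"gripper": -1},
    {"tx": 0,"ty": 0,"tz": 0,"rx": 0,"ry": 0,"rz": -0.341,"gripper": -1},
    {"tx": 0,"ty": 0,"tz": 0,"rx": 0,"ry": 0,"rz": -0.341,"gripper": -1},
    {"tx": 0,"ty": 0,"tz": 0,"rx": 0,"ry": 0,"rz": -0.341,"gripper": -1},
    {"tx": 0,"ty": 0,"tz": 0,"rx": 0,"ry": 0,"rz": -0.341,"gripper": -1},
    {"tx": 0,"ty": 0,"tz": 0,"rx": 0,"ry": 0,"rz": -0.341,"gripper": -1}
  ]
}}

```text
time_s: 22.72
ee_pos: [531.3, 168.5, 174.2]
ee_rot: [-180.0, -0.0, 175.9]
force: [0.7, -0.0, 0.2]
gripper_width: 91.4
gripper_force: 0.0
```

>>> {"api": "send_rows", "payload": {
  "motion": [
    {"tx": 0,"ty": 0.06,"tz": 0,"rx": 0,"ry": 0,"rz": 0,"gripper": -1},
    {"tx": 0,"ty": 0.05,"tz": 0,"rx": 0,"ry": 0,"rz": 0,"gripper": -1},
    {"tx": 0,"ty": 0,"tz": 0,"rx": 0,"ry": 0,"rz": 0,"gripper": -1},
    {"tx": 0,"ty": 0,"tz": 0,"rx": 0,"ry": 0,"rz": 0,"gripper": -1}
  ]
}}

```text
time_s: 23.22
ee_pos: [535.0, 223.5, 174.2]
ee_rot: [-179.9, -0.0, 175.6]
force: [-0.3, 0.8, -0.1]
gripper_width: 91.3
gripper_force: 0.0
```

```bash
python3 - <<'E'
from h import *
st(); f=grab('wrist'); save(f,'w5.png')
h=cv2.cvtColor(f['frame'],cv2.COLOR_RGB2HSV); m=cv2.inRange(h,(8,90,120),(25,255,255)); m[310:]=0
for c in cv2.findContours(m,0,1)[0]:
    if cv2.contourArea(c)>1500:
        u,r=cv2.minEnclosingCircle(c); print(u,r,cv2.boundingRect(c),onz(f,*u,68))
print(proj(f,(531.6,230.6,68)))
E
```

```text
{'time_s': 23.22, 'ee_pos': [534.99, 223.55, 174.21], 'ee_rot': [-179.95, -0.02, 175.6], 'force': [-0.33, 0.81, -0.05], 'gripper_width': 91.31, 'gripper_force': 0.0}
(480.0851135253906, 240.87234497070312) 35.370513916015625 (446, 206, 68, 68) [550.46404995 345.17981314  68.        ]
(330.9444885253906, 225.9425506591797) 35.46347427368164 (297, 191, 69, 70) [529.30207683 227.9922577   68.        ]
(319.5, 151.5) 353.59942626953125 (0, 0, 640, 304) [471.90515204 223.66173801  68.        ]
[334.47853729 228.5260886 ]
```

>>> {"api": "send_rows", "payload": {
  "motion": [
    {"tx": 0.011,"ty": 0.01,"tz": 0.06,"rx": 0,"ry": 0,"rz": 0.01,"gripper": -1},
    {"tx": 0,"ty": 0,"tz": 0.08,"rx": 0,"ry": 0,"rz": 0,"gripper": -1},
    {"tx": 0,"ty": 0,"tz": 0.06,"rx": 0,"ry": 0,"rz": 0,"gripper": -1},
    {"tx": 0,"ty": 0,"tz": 0.022,"rx": 0,"ry": 0,"rz": 0,"gripper": -1},
    {"tx": 0,"ty": 0,"tz": 0,"rx": 0,"ry": 0,"rz": 0,"gripper": 1},
    {"tx": 0,"ty": 0,"tz": 0,"rx": 0,"ry": 0,"rz": 0,"gripper": 1},
    {"tx": 0,"ty": 0,"tz": 0,"rx": 0,"ry": 0,"rz": 0,"gripper": 1},
    {"tx": 0,"ty": 0,"tz": 0,"rx": 0,"ry": 0,"rz": 0,"gripper": 1},
    {"tx": 0,"ty": 0,"tz": 0,"rx": 0,"ry": 0,"rz": 0,"gripper": 1},
    {"tx": 0,"ty": 0,"tz": 0,"rx": 0,"ry": 0,"rz": 0,"gripper": 1}
  ],
  "grip_force": 10
}}

```text
time_s: 24.52
ee_pos: [529.9, 230.4, 64.2]
ee_rot: [180.0, 0.1, 175.4]
force: [-1.0, -2.0, 5.6]
gripper_width: 52.7
gripper_force: 10.0
```

>>> {"api": "send_rows", "payload": {
  "motion": [
    {"tx": 0,"ty": 0,"tz": -0.02,"rx": 0,"ry": 0,"rz": 0,"gripper": 1},
    {"tx": 0,"ty": 0,"tz": -0.06,"rx": 0,"ry": 0,"rz": 0,"gripper": 1},
    {"tx": 0,"ty": 0,"tz": -0.06,"rx": 0,"ry": 0,"rz": 0,"gripper": 1},
    {"tx": 0,"ty": 0,"tz": -0.04,"rx": 0,"ry": 0,"rz": 0,"gripper": 1},
    {"tx": 0,"ty": 0,"tz": 0,"rx": 0,"ry": 0,"rz": 0,"gripper": 1},
    {"tx": 0,"ty": 0,"tz": 0,"rx": 0,"ry": 0,"rz": 0,"gripper": 1}
  ]
}}

```text
time_s: 25.28
ee_pos: [528.9, 230.3, 152.6]
ee_rot: [-180.0, -0.1, 175.4]
force: [-0.2, -0.7, -0.6]
gripper_width: 52.9
gripper_force: 10.0
```

```bash
python3 - <<'E'
from h import *
st(); f=grab('wrist'); g=grab('scene'); a=cv2.resize(g['frame'][130:330,330:530],None,fx=2.4,fy=2.4); b=f['frame'][:,160:480]
cv2.imwrite('pics/c5.png',np.hstack([a,b])[...,::-1])
E
```

```text
{'time_s': 25.28, 'ee_pos': [528.94, 230.27, 152.55], 'ee_rot': [-179.97, -0.09, 175.37], 'force': [-0.24, -0.71, -0.59], 'gripper_width': 52.94, 'gripper_force': 10.0}
```

View pics/c5.png

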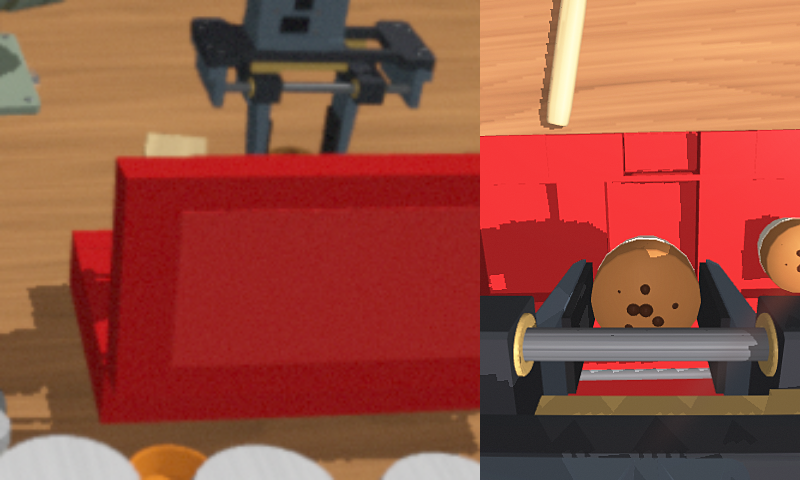

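>>> {"api": "send_rows", "payload": {
  "motion": [
    {"tx": 0,"ty": -0.05,"tz": 0,"rx": 0,"ry": 0,"rz": 0,"gripper": 1},
    {"tx": -0.007,"ty": -0.1,"tz": 0,"rx": 0,"ry": 0,"rz": 0,"gripper": 1},
    {"tx": -0.007,"ty": -0.11,"tz": 0,"rx": 0,"ry": 0,"rz": 0,"gripper": 1},
    {"tx": -0.007,"ty": -0.11,"tz": 0,"rx": 0,"ry": 0,"rz": 0,"gripper": 1},
    {"tx": -0.007,"ty": -0.11,"tz": 0,"rx": 0,"ry": 0,"rz": 0,"gripper": 1},
    {"tx": -0.007,"ty": -0.11,"tz": 0,"rx": 0,"ry": 0,"rz": 0,"gripper": 1},
    {"tx": -0.007,"ty": -0.11,"tz": 0,"rx": 0,"ry": 0,"rz": 0,"gripper": 1},
    {"tx": -0.007,"ty": -0.11,"tz": 0,"rx": 0,"ry": 0,"rz": 0,"gripper": 1},
    {"tx": -0.007,"ty": -0.11,"tz": 0,"rx": 0,"ry": 0,"rz": 0,"gripper": 1},
    {"tx": -0.007,"ty": -0.11,"tz": 0,"rx": 0,"ry": 0,"rz": 0,"gripper": 1},
    {"tx": -0.007,"ty": -0.08,"tz": 0,"rx": 0,"ry": 0,"rz": 0,"gripper": 1},
    {"tx": 0,"ty": -0.044,"tz": 0,"rx": 0,"ry": 0,"rz": 0,"gripper": 1}
  ]
}}

```text
time_s: 26.88
ee_pos: [517.3, -349.1, 152.2]
ee_rot: [179.9, -0.1, 175.3]
force: [0.1, -0.0, 0.2]
gripper_width: 53.0
gripper_force: 10.0
```

>>> {"api": "send_rows", "payload": {
  "motion": [
    {"tx": 0,"ty": 0,"tz": 0,"rx": 0,"ry": 0,"rz": 0.34,"gripper": 1},
    {"tx": 0,"ty": 0,"tz": 0,"rx": 0,"ry": 0,"rz": 0.34,"gripper": 1},
    {"tx": 0,"ty": 0,"tz": 0,"rx": 0,"ry": 0,"rz": 0.34,"gripper": 1},
    {"tx": 0,"ty": 0,"tz": 0,"rx": 0,"ry": 0,"rz": 0.34,"gripper": 1},
    {"tx": 0,"ty": 0,"tz": 0,"rx": 0,"ry": 0,"rz": 0.34,"gripper": 1},
    {"tx": 0,"ty": 0,"tz": 0,"rx": 0,"ry": 0,"rz": 0.34,"gripper": 1},
    {"tx": 0,"ty": 0,"tz": 0,"rx": 0,"ry": 0,"rz": 0.34,"gripper": 1},
    {"tx": 0,"ty": 0,"tz": 0,"rx": 0,"ry": 0,"rz": 0.34,"gripper": 1},
    {"tx": 0,"ty": 0,"tz": 0,"rx": 0,"ry": 0,"rz": 0.34,"gripper": 1},
    {"tx": 0,"ty": 0,"tz": 0,"rx": 0,"ry": 0,"rz": 0,"gripper": 1},
    {"tx": 0,"ty": 0,"tz": 0,"rx": 0,"ry": 0,"rz": 0,"gripper": 1}
  ]
}}

```text
time_s: 28.25
ee_pos: [517.8, -347.0, 153.2]
ee_rot: [-180.0, -0.0, 83.7]
force: [-0.2, 0.2, 0.3]
gripper_width: 53.0
gripper_force: 10.0
```

```bash
cat > d.py <<'E'
from h import *
def dishes():
    st(); f=grab('wrist'); h=cv2.cvtColor(f['frame'],cv2.COLOR_RGB2HSV); m=cv2.inRange(h,(95,80,40),(118,255,255)); m[305:]=0
    for c in cv2.findContours(m,0,1)[0]:
        if cv2.contourArea(c)>1500:
            e=cv2.fitEllipse(c); print(np.round(e[0]),cv2.boundingRect(c),np.round(onz(f,*e[0],36),1))
    return f
E
python3 - <<'E'
from d import *
f=dishes(); save(f,'w6.png')
E
```

```text
{'time_s': 28.25, 'ee_pos': [517.8, -346.96, 153.16], 'ee_rot': [-179.96, -0.03, 83.74], 'force': [-0.2, 0.19, 0.29], 'gripper_width': 52.96, 'gripper_force': 10.0}
[327. 222.] (286, 192, 82, 59) [ 519.3 -340.8   36. ]
[326.  99.] (281, 52, 90, 95) [ 528.9 -247.3   36. ]
```

View pics/w6.png

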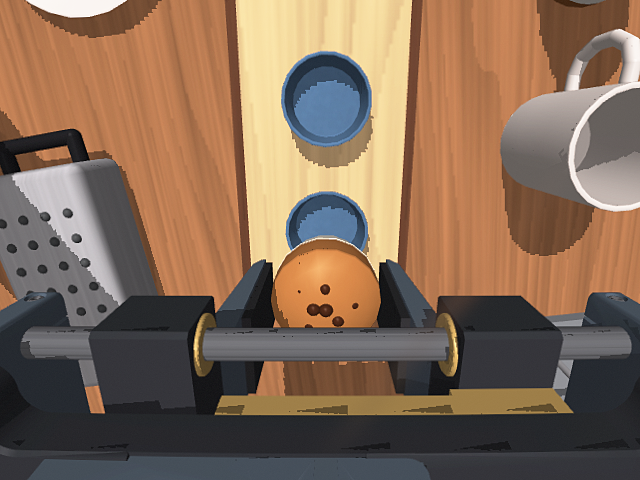

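>>> {"api": "send_rows", "payload": {
  "motion": [
    {"tx": -0.001,"ty": 0.001,"tz": 0.07,"rx": 0,"ry": 0,"rz": 0,"gripper": 1},
    {"tx": 0,"ty": 0,"tz": 0.08,"rx": 0,"ry": 0,"rz": 0,"gripper": 1},
    {"tx": 0,"ty": 0,"tz": 0.05,"rx": 0,"ry": 0,"rz": 0,"gripper": 1},
    {"tx": 0,"ty": 0,"tz": 0.015,"rx": 0,"ry": 0,"rz": 0,"gripper": 1},
    {"tx": 0,"ty": 0,"tz": 0.003,"rx": 0,"ry": 0,"rz": 0,"gripper": 1},
    {"tx": 0,"ty": 0,"tz": 0,"rx": 0,"ry": 0,"rz": 0,"gripper": 1},
    {"tx": 0,"ty": 0,"tz": 0,"rx": 0,"ry": 0,"rz": 0,"gripper": 1}
  ]
}}

```text
time_s: 29.18
ee_pos: [519.0, -348.4, 45.6]
ee_rot: [179.9, 0.1, 83.6]
force: [0.9, -0.5, -0.1]
gripper_width: 53.1
gripper_force: 10.0
```

>>> {"api": "send_rows", "payload": {
  "motion": [
    {"tx": 0,"ty": 0,"tz": 0.002,"rx": 0,"ry": 0,"rz": 0,"gripper": 1},
    {"tx": 0,"ty": 0,"tz": 0.001,"rx": 0,"ry": 0,"rz": 0,"gripper": 1},
    {"tx": 0,"ty": 0,"tz": 0,"rx": 0,"ry": 0,"rz": 0,"gripper": 1}
  ]
}}

```text
time_s: 29.55
ee_pos: [518.3, -348.0, 42.9]
ee_rot: [-180.0, -0.0, 83.6]
force: [-0.2, -0.6, -0.7]
gripper_width: 53.3
gripper_force: 10.0
```

>>> {"api": "send_rows", "payload": {
  "motion": [
    {"tx": 0,"ty": 0,"tz": 0.003,"rx": 0,"ry": 0,"rz": 0,"gripper": 1},
    {"tx": 0,"ty": 0,"tz": 0,"rx": 0,"ry": 0,"rz": 0,"gripper": 1},
    {"tx": 0,"ty": 0,"tz": 0,"rx": 0,"ry": 0,"rz": 0,"gripper": 1}
  ]
}}

```text
time_s: 29.92
ee_pos: [518.5, -348.1, 42.2]
ee_rot: [180.0, 0.0, 83.6]
force: [-0.9, 1.6, 6.3]
gripper_width: 53.0
gripper_force: 10.0
```

>>> {"api": "send_rows", "payload": {
  "motion": [
    {"tx": 0,"ty": 0,"tz": -0.001,"rx": 0,"ry": 0,"rz": 0,"gripper": -1},
    {"tx": 0,"ty": 0,"tz": 0,"rx": 0,"ry": 0,"rz": 0,"gripper": -1},
    {"tx": 0,"ty": 0,"tz": 0,"rx": 0,"ry": 0,"rz": 0,"gripper": -1},
    {"tx": 0,"ty": 0,"tz": -0.06,"rx": 0,"ry": 0,"rz": 0,"gripper": -1},
    {"tx": 0,"ty": 0,"tz": -0.12,"rx": 0,"ry": 0,"rz": 0,"gripper": -1},
    {"tx": 0.06,"ty": 0,"tz": -0.09,"rx": 0,"ry": 0,"rz": 0,"gripper": -1},
    {"tx": 0.12,"ty": -0.01,"tz": 0,"rx": 0,"ry": 0,"rz": 0,"gripper": -1},
    {"tx": 0.12,"ty": -0.01,"tz": 0,"rx": 0,"ry": 0,"rz": 0,"gripper": -1},
    {"tx": 0.12,"ty": -0.01,"tz": 0,"rx": 0,"ry": 0,"rz": 0,"gripper": -1},
    {"tx": 0.12,"ty": -0.01,"tz": 0,"rx": 0,"ry": 0,"rz": 0,"gripper": -1},
    {"tx": 0.12,"ty": -0.01,"tz": 0,"rx": 0,"ry": 0,"rz": 0,"gripper": -1},
    {"tx": 0,"ty": 0,"tz": 0,"rx": 0,"ry": 0,"rz": 0,"gripper": -1}
  ]
}}

```text
time_s: 31.42
ee_pos: [530.2, -13.7, 176.9]
ee_rot: [-180.0, -0.0, 83.9]
force: [-0.3, -0.7, 0.2]
gripper_width: 91.2
gripper_force: 0.0
```

```bash
python3 - <<'E'
from m import *
f=meas('t6.png'); g=grab('scene')
a=cv2.resize(f['frame'][180:300,130:490],None,fx=2.2,fy=2.2,interpolation=cv2.INTER_CUBIC); b=cv2.resize(g['frame'][220:330,90:350],None,fx=2.4,fy=2.4)
b=np.pad(b,((0,0),(0,a.shape[1]-b.shape[1]),(0,0))); cv2.imwrite('pics/c6.png',np.vstack([a,b])[...,::-1])
E
```

```text
{'time_s': 31.42, 'ee_pos': [530.22, -13.75, 176.92], 'ee_rot': [-179.99, -0.05, 83.9], 'force': [-0.29, -0.74, 0.2], 'gripper_width': 91.25, 'gripper_force': 0.0}
muf [178.7 233.5  10.8] [551.3 345.3  68. ]
dish [411. 249.] 12.6 [ 531. -248.   30.]
```

View pics/c6.png

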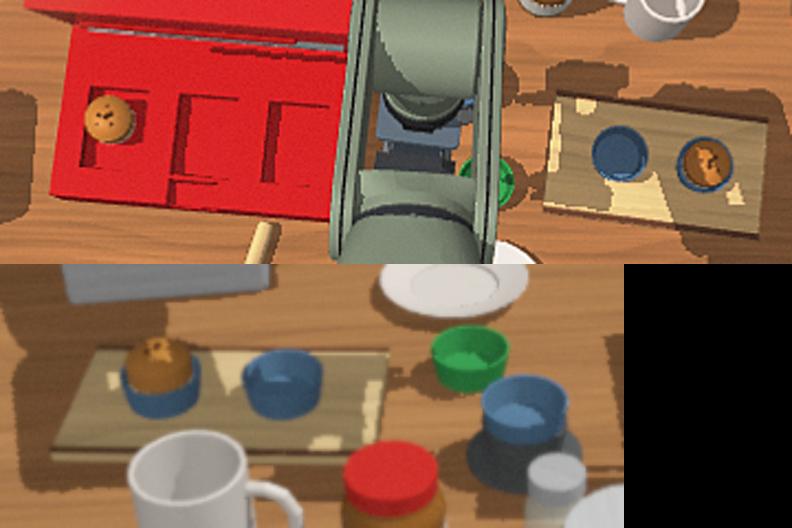

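>>> {"api": "send_rows", "payload": {
  "motion": [
    {"tx": 0.12,"ty": -0.005,"tz": 0,"rx": 0,"ry": 0,"rz": 0,"gripper": -1},
    {"tx": 0.12,"ty": -0.006,"tz": 0,"rx": 0,"ry": 0,"rz": 0,"gripper": -1},
    {"tx": 0.12,"ty": -0.006,"tz": 0,"rx": 0,"ry": 0,"rz": 0,"gripper": -1},
    {"tx": 0.12,"ty": -0.006,"tz": 0,"rx": 0,"ry": 0,"rz": 0,"gripper": -1},
    {"tx": 0.12,"ty": -0.006,"tz": 0,"rx": 0,"ry": 0,"rz": 0,"gripper": -1},
    {"tx": 0.118,"ty": -0.006,"tz": 0,"rx": 0,"ry": 0,"rz": 0,"gripper": -1},
    {"tx": 0,"ty": 0,"tz": 0,"rx": 0,"ry": 0,"rz": -0.34,"gripper": -1},
    {"tx": 0,"ty": 0,"tz": 0,"rx": 0,"ry": 0,"rz": -0.34,"gripper": -1},
    {"tx": 0,"ty": 0,"tz": 0,"rx": 0,"ry": 0,"rz": -0.34,"gripper": -1},
    {"tx": 0,"ty": 0,"tz": 0,"rx": 0,"ry": 0,"rz": -0.34,"gripper": -1},
    {"tx": 0,"ty": 0,"tz": 0,"rx": 0,"ry": 0,"rz": -0.34,"gripper": -1},
    {"tx": 0,"ty": 0,"tz": 0,"rx": 0,"ry": 0,"rz": -0.34,"gripper": -1}
  ]
}}

```text
time_s: 33.02
ee_pos: [554.7, 339.3, 176.7]
ee_rot: [-180.0, 0.0, 144.9]
force: [0.3, 0.5, -0.1]
gripper_width: 91.5
gripper_force: 0.0
```

>>> {"api": "send_rows", "payload": {
  "motion": [
    {"tx": 0,"ty": 0,"tz": 0,"rx": 0,"ry": 0,"rz": -0.34,"gripper": -1},
    {"tx": 0,"ty": 0,"tz": 0,"rx": 0,"ry": 0,"rz": -0.34,"gripper": -1},
    {"tx": 0,"ty": 0,"tz": 0,"rx": 0,"ry": 0,"rz": -0.34,"gripper": -1},
    {"tx": 0,"ty": 0,"tz": 0,"rx": 0,"ry": 0,"rz": 0,"gripper": -1},
    {"tx": 0,"ty": 0,"tz": 0,"rx": 0,"ry": 0,"rz": 0,"gripper": -1}
  ]
}}

```text
time_s: 33.65
ee_pos: [554.0, 340.3, 176.8]
ee_rot: [-180.0, -0.0, 175.1]
force: [0.0, -0.0, -0.2]
gripper_width: 91.2
gripper_force: 0.0
```

```bash
python3 - <<'E'
from h import *
st(); f=grab('wrist'); save(f,'w7.png')
h=cv2.cvtColor(f['frame'],cv2.COLOR_RGB2HSV); m=cv2.inRange(h,(8,90,120),(25,255,255)); m[310:]=0
for c in cv2.findContours(m,0,1)[0]:
    if cv2.contourArea(c)>1500:
        u,r=cv2.minEnclosingCircle(c); print(u,r,cv2.boundingRect(c),onz(f,*u,68))
E
```

```text
{'time_s': 33.65, 'ee_pos': [553.96, 340.33, 176.83], 'ee_rot': [-179.99, -0.0, 175.13], 'force': [0.01, -0.02, -0.2], 'gripper_width': 91.22, 'gripper_force': 0.0}
(329.0, 226.0) 35.355438232421875 (295, 191, 69, 71) [548.98199693 343.34556083  68.        ]
(319.5, 151.5) 353.59942626953125 (0, 0, 640, 310) [491.08748039 340.98111765  68.        ]
```

>>> {"api": "send_rows", "payload": {
  "motion": [
    {"tx": 0.008,"ty": 0.008,"tz": 0.06,"rx": 0,"ry": 0,"rz": -0.02,"gripper": -1},
    {"tx": 0,"ty": 0,"tz": 0.08,"rx": 0,"ry": 0,"rz": 0,"gripper": -1},
    {"tx": 0,"ty": 0,"tz": 0.06,"rx": 0,"ry": 0,"rz": 0,"gripper": -1},
    {"tx": 0,"ty": 0,"tz": 0.027,"rx": 0,"ry": 0,"rz": 0,"gripper": -1},
    {"tx": 0,"ty": 0,"tz": 0,"rx": 0,"ry": 0,"rz": 0,"gripper": 1},
    {"tx": 0,"ty": 0,"tz": 0,"rx": 0,"ry": 0,"rz": 0,"gripper": 1},
    {"tx": 0,"ty": 0,"tz": 0,"rx": 0,"ry": 0,"rz": 0,"gripper": 1},
    {"tx": 0,"ty": 0,"tz": 0,"rx": 0,"ry": 0,"rz": 0,"gripper": 1},
    {"tx": 0,"ty": 0,"tz": 0,"rx": 0,"ry": 0,"rz": 0,"gripper": 1},
    {"tx": 0,"ty": 0,"tz": 0,"rx": 0,"ry": 0,"rz": 0,"gripper": 1}
  ],
  "grip_force": 10
}}

```text
time_s: 34.95
ee_pos: [550.0, 345.7, 64.3]
ee_rot: [180.0, 0.1, 176.0]
force: [-0.2, -1.9, 4.9]
gripper_width: 52.8
gripper_force: 10.0
```

>>> {"api": "send_rows", "payload": {
  "motion": [
    {"tx": 0,"ty": 0,"tz": -0.02,"rx": 0,"ry": 0,"rz": 0,"gripper": 1},
    {"tx": 0,"ty": 0,"tz": -0.06,"rx": 0,"ry": 0,"rz": 0,"gripper": 1},
    {"tx": 0,"ty": 0,"tz": -0.06,"rx": 0,"ry": 0,"rz": 0,"gripper": 1},
    {"tx": 0,"ty": 0,"tz": -0.04,"rx": 0,"ry": 0,"rz": 0,"gripper": 1},
    {"tx": 0,"ty": 0,"tz": 0,"rx": 0,"ry": 0,"rz": 0,"gripper": 1},
    {"tx": 0,"ty": 0,"tz": 0,"rx": 0,"ry": 0,"rz": 0,"gripper": 1}
  ]
}}

```text
time_s: 35.7
ee_pos: [549.0, 345.4, 152.4]
ee_rot: [-179.9, -0.1, 176.0]
force: [-0.7, 0.0, -0.8]
gripper_width: 52.5
gripper_force: 10.0
```

>>> {"api": "send_rows", "payload": {
  "motion": [
    {"tx": 0,"ty": -0.05,"tz": 0,"rx": 0,"ry": 0,"rz": 0,"gripper": 1},
    {"tx": -0.004,"ty": -0.108,"tz": 0,"rx": 0,"ry": 0,"rz": 0,"gripper": 1},
    {"tx": -0.004,"ty": -0.108,"tz": 0,"rx": 0,"ry": 0,"rz": 0,"gripper": 1},
    {"tx": -0.004,"ty": -0.108,"tz": 0,"rx": 0,"ry": 0,"rz": 0,"gripper": 1},
    {"tx": -0.004,"ty": -0.108,"tz": 0,"rx": 0,"ry": 0,"rz": 0,"gripper": 1},
    {"tx": -0.004,"ty": -0.108,"tz": 0,"rx": 0,"ry": 0,"rz": 0,"gripper": 1},
    {"tx": -0.004,"ty": -0.108,"tz": 0,"rx": 0,"ry": 0,"rz": 0,"gripper": 1},
    {"tx": -0.004,"ty": -0.108,"tz": 0,"rx": 0,"ry": 0,"rz": 0,"gripper": 1},
    {"tx": -0.004,"ty": -0.108,"tz": 0,"rx": 0,"ry": 0,"rz": 0,"gripper": 1},
    {"tx": -0.004,"ty": -0.108,"tz": 0,"rx": 0,"ry": 0,"rz": 0,"gripper": 1},
    {"tx": -0.004,"ty": -0.108,"tz": 0,"rx": 0,"ry": 0,"rz": 0,"gripper": 1},
    {"tx": -0.002,"ty": -0.055,"tz": 0,"rx": 0,"ry": 0,"rz": 0,"gripper": 1}
  ]
}}

```text
time_s: 37.2
ee_pos: [527.8, -249.2, 151.9]
ee_rot: [180.0, -0.1, 175.8]
force: [-0.6, -0.7, 0.1]
gripper_width: 52.7
gripper_force: 10.0
```

>>> {"api": "send_rows", "payload": {
  "motion": [
    {"tx": 0,"ty": 0,"tz": 0,"rx": 0,"ry": 0,"rz": 0.342,"gripper": 1},
    {"tx": 0,"ty": 0,"tz": 0,"rx": 0,"ry": 0,"rz": 0.342,"gripper": 1},
    {"tx": 0,"ty": 0,"tz": 0,"rx": 0,"ry": 0,"rz": 0.342,"gripper": 1},
    {"tx": 0,"ty": 0,"tz": 0,"rx": 0,"ry": 0,"rz": 0.342,"gripper": 1},
    {"tx": 0,"ty": 0,"tz": 0,"rx": 0,"ry": 0,"rz": 0.342,"gripper": 1},
    {"tx": 0,"ty": 0,"tz": 0,"rx": 0,"ry": 0,"rz": 0.342,"gripper": 1},
    {"tx": 0,"ty": 0,"tz": 0,"rx": 0,"ry": 0,"rz": 0.342,"gripper": 1},
    {"tx": 0,"ty": 0,"tz": 0,"rx": 0,"ry": 0,"rz": 0.342,"gripper": 1},
    {"tx": 0,"ty": 0,"tz": 0,"rx": 0,"ry": 0,"rz": 0.342,"gripper": 1},
    {"tx": 0,"ty": 0,"tz": 0,"rx": 0,"ry": 0,"rz": 0,"gripper": 1},
    {"tx": 0,"ty": 0,"tz": 0,"rx": 0,"ry": 0,"rz": 0,"gripper": 1}
  ]
}}

```text
time_s: 38.58
ee_pos: [528.5, -246.7, 152.7]
ee_rot: [-179.9, -0.0, 83.8]
force: [-0.2, -0.6, -0.3]
gripper_width: 52.9
gripper_force: 10.0
```

```bash
python3 - <<'E'
from d import *
f=dishes(); save(f,'w8.png')
E
```

```text
{'time_s': 38.58, 'ee_pos': [528.54, -246.66, 152.68], 'ee_rot': [-179.92, -0.04, 83.77], 'force': [-0.23, -0.62, -0.27], 'gripper_width': 52.92, 'gripper_force': 10.0}
[327. 221.] (286, 191, 82, 59) [ 530.1 -239.7   36. ]
```

View pics/w8.png

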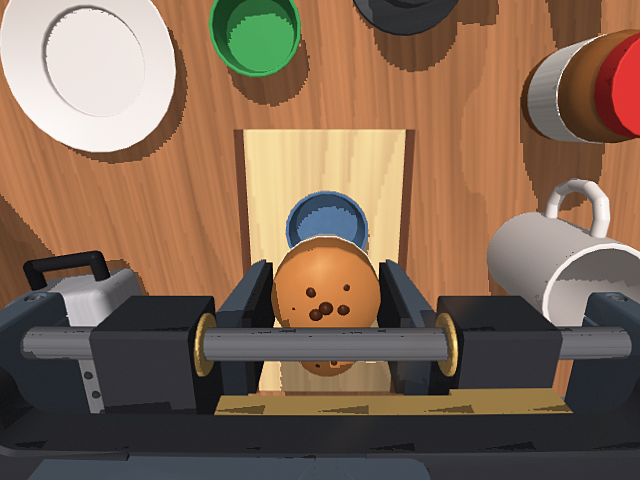

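>>> {"api": "send_rows", "payload": {
  "motion": [
    {"tx": -0.001,"ty": 0.001,"tz": 0.07,"rx": 0,"ry": 0,"rz": 0,"gripper": 1},
    {"tx": 0,"ty": 0,"tz": 0.08,"rx": 0,"ry": 0,"rz": 0,"gripper": 1},
    {"tx": 0,"ty": 0,"tz": 0.05,"rx": 0,"ry": 0,"rz": 0,"gripper": 1},
    {"tx": 0,"ty": 0,"tz": 0.014,"rx": 0,"ry": 0,"rz": 0,"gripper": 1},
    {"tx": 0,"ty": 0,"tz": 0.004,"rx": 0,"ry": 0,"rz": 0,"gripper": 1},
    {"tx": 0,"ty": 0,"tz": 0.002,"rx": 0,"ry": 0,"rz": 0,"gripper": 1},
    {"tx": 0,"ty": 0,"tz": 0,"rx": 0,"ry": 0,"rz": 0,"gripper": 1}
  ]
}}

```text
time_s: 39.5
ee_pos: [529.9, -247.7, 44.4]
ee_rot: [179.9, 0.0, 83.6]
force: [0.1, 0.5, -0.5]
gripper_width: 52.8
gripper_force: 10.0
```

>>> {"api": "send_rows", "payload": {
  "motion": [
    {"tx": 0,"ty": 0,"tz": 0.002,"rx": 0,"ry": 0,"rz": 0,"gripper": 1},
    {"tx": 0,"ty": 0,"tz": 0,"rx": 0,"ry": 0,"rz": 0,"gripper": 1},
    {"tx": 0,"ty": 0,"tz": 0,"rx": 0,"ry": 0,"rz": 0,"gripper": 1}
  ]
}}

```text
time_s: 39.88
ee_pos: [529.4, -247.4, 42.5]
ee_rot: [180.0, -0.0, 83.6]
force: [0.5, 0.1, -0.2]
gripper_width: 52.6
gripper_force: 10.0
```

>>> {"api": "send_rows", "payload": {
  "motion": [
    {"tx": 0,"ty": 0,"tz": 0.002,"rx": 0,"ry": 0,"rz": 0,"gripper": 1},
    {"tx": 0,"ty": 0,"tz": 0,"rx": 0,"ry": 0,"rz": 0,"gripper": 1},
    {"tx": 0,"ty": 0,"tz": 0,"rx": 0,"ry": 0,"rz": 0,"gripper": 1}
  ]
}}

```text
time_s: 40.25
ee_pos: [529.4, -247.4, 42.3]
ee_rot: [180.0, 0.0, 83.6]
force: [-1.1, 1.8, 5.6]
gripper_width: 53.0
gripper_force: 10.0
```

>>> {"api": "send_rows", "payload": {
  "motion": [
    {"tx": 0,"ty": 0,"tz": -0.001,"rx": 0,"ry": 0,"rz": 0,"gripper": -1},
    {"tx": 0,"ty": 0,"tz": 0,"rx": 0,"ry": 0,"rz": 0,"gripper": -1},
    {"tx": 0,"ty": 0,"tz": 0,"rx": 0,"ry": 0,"rz": 0,"gripper": -1},
    {"tx": 0,"ty": 0,"tz": -0.06,"rx": 0,"ry": 0,"rz": 0,"gripper": -1},
    {"tx": 0,"ty": 0,"tz": -0.12,"rx": 0,"ry": 0,"rz": 0,"gripper": -1},
    {"tx": 0,"ty": 0,"tz": -0.12,"rx": 0,"ry": 0,"rz": 0,"gripper": 1},
    {"tx": 0,"ty": 0,"tz": -0.12,"rx": 0,"ry": 0,"rz": 0,"gripper": 1},
    {"tx": 0.1,"ty": 0.03,"tz": -0.06,"rx": 0,"ry": 0,"rz": 0,"gripper": 1},
    {"tx": 0.1,"ty": 0.03,"tz": 0,"rx": 0,"ry": 0,"rz": 0,"gripper": 1},
    {"tx": 0.1,"ty": 0.03,"tz": 0,"rx": 0,"ry": 0,"rz": 0,"gripper": 1},
    {"tx": 0.1,"ty": 0.03,"tz": 0,"rx": 0,"ry": 0,"rz": 0,"gripper": 1},
    {"tx": 0.1,"ty": 0.03,"tz": 0,"rx": 0,"ry": 0,"rz": 0,"gripper": 1}
  ]
}}

```text
time_s: 41.75
ee_pos: [632.1, -5.7, 281.8]
ee_rot: [-180.0, 0.0, 83.6]
force: [-0.1, -0.4, 0.7]
gripper_width: 24.2
gripper_force: 0.0
```

```bash
python3 - <<'E'
from h import *
st(); f=grab('top'); g=grab('scene')
a=cv2.resize(f['frame'][160:300,130:490],None,fx=2.2,fy=2.2,interpolation=cv2.INTER_CUBIC); b=cv2.resize(g['frame'][220:330,90:420],None,fx=2.4,fy=2.4)
a=a[:,:792]; b=b[:,:792]; cv2.imwrite('pics/c8.png',np.vstack([a,b])[...,::-1])
E
```

```text
{'time_s': 41.75, 'ee_pos': [632.05, -5.7, 281.82], 'ee_rot': [-180.0, 0.01, 83.62], 'force': [-0.12, -0.39, 0.73], 'gripper_width': 24.16, 'gripper_force': 0.0}
```

View pics/c8.png

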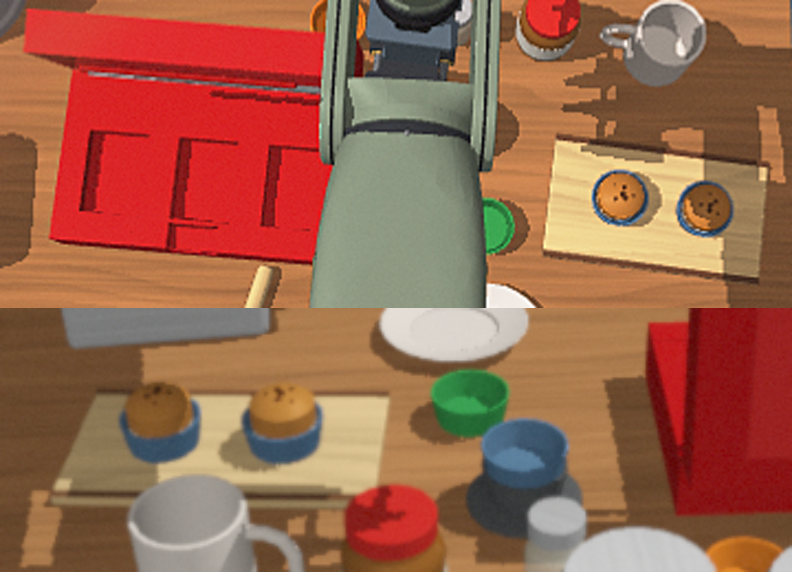

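>>> {"api": "send_rows", "payload": {
  "motion": [
    {"tx": 0.094,"ty": 0.024,"tz": 0,"rx": 0,"ry": 0,"rz": 0,"gripper": 1},
    {"tx": 0.094,"ty": 0.024,"tz": 0,"rx": 0,"ry": 0,"rz": 0,"gripper": 1},
    {"tx": 0.094,"ty": 0.024,"tz": 0,"rx": 0,"ry": 0,"rz": 0,"gripper": 1},
    {"tx": 0.094,"ty": 0.024,"tz": 0,"rx": 0,"ry": 0,"rz": 0,"gripper": 1},
    {"tx": 0.094,"ty": 0.024,"tz": 0,"rx": 0,"ry": 0,"rz": 0,"gripper": 1},
    {"tx": 0,"ty": 0,"tz": 0,"rx": 0,"ry": 0,"rz": -0.342,"gripper": 1},
    {"tx": 0,"ty": 0,"tz": 0,"rx": 0,"ry": 0,"rz": -0.342,"gripper": 1},
    {"tx": 0,"ty": 0,"tz": 0,"rx": 0,"ry": 0,"rz": -0.342,"gripper": 1},
    {"tx": 0,"ty": 0,"tz": 0,"rx": 0,"ry": 0,"rz": -0.342,"gripper": 1},
    {"tx": 0,"ty": 0,"tz": 0,"rx": 0,"ry": 0,"rz": -0.342,"gripper": 1},
    {"tx": 0,"ty": 0,"tz": 0,"rx": 0,"ry": 0,"rz": -0.342,"gripper": 1},
    {"tx": 0,"ty": 0,"tz": 0,"rx": 0,"ry": 0,"rz": -0.342,"gripper": 1}
  ]
}}

```text
time_s: 43.35
ee_pos: [717.4, 218.7, 281.6]
ee_rot: [-180.0, -0.0, 155.7]
force: [-0.8, -0.3, -0.4]
gripper_width: 0.3
gripper_force: 0.0
```

>>> {"api": "send_rows", "payload": {
  "motion": [
    {"tx": 0,"ty": 0,"tz": 0,"rx": 0,"ry": 0,"rz": -0.342,"gripper": 1},
    {"tx": 0,"ty": 0,"tz": 0,"rx": 0,"ry": 0,"rz": -0.342,"gripper": 1},
    {"tx": 0,"ty": 0,"tz": 0,"rx": 0,"ry": 0,"rz": 0,"gripper": 1},
    {"tx": 0,"ty": 0,"tz": 0,"rx": 0,"ry": 0,"rz": 0,"gripper": 1}
  ]
}}

```text
time_s: 43.85
ee_pos: [717.4, 219.2, 281.8]
ee_rot: [-180.0, -0.0, 175.8]
force: [-1.0, 0.4, -0.4]
gripper_width: 0.4
gripper_force: 0.0
```

>>> {"api": "send_rows", "payload": {
  "motion": [
    {"tx": 0,"ty": 0,"tz": 0.08,"rx": 0,"ry": 0,"rz": 0,"gripper": 1},
    {"tx": 0,"ty": 0,"tz": 0.071,"rx": 0,"ry": 0,"rz": 0,"gripper": 1},
    {"tx": 0.02,"ty": 0,"tz": 0,"rx": 0,"ry": 0,"rz": 0,"gripper": 1},
    {"tx": 0.02,"ty": 0,"tz": 0,"rx": 0,"ry": 0,"rz": 0,"gripper": 1},
    {"tx": 0.02,"ty": 0,"tz": 0,"rx": 0,"ry": 0,"rz": 0,"gripper": 1},
    {"tx": 0.02,"ty": 0,"tz": 0,"rx": 0,"ry": 0,"rz": 0,"gripper": 1},
    {"tx": 0,"ty": 0,"tz": 0,"rx": 0,"ry": 0,"rz": 0,"gripper": 1}
  ]
}}

```text
time_s: 44.72
ee_pos: [677.2, 222.7, 208.1]
ee_rot: [179.9, 0.1, 176.0]
force: [1.0, -0.3, 2.5]
gripper_width: 0.3
gripper_force: 0.7
```

>>> {"api": "send_rows", "payload": {
  "motion": [
    {"tx": 0.022,"ty": 0,"tz": -0.003,"rx": 0,"ry": 0,"rz": 0,"gripper": 1},
    {"tx": 0.022,"ty": 0,"tz": -0.002,"rx": 0,"ry": 0,"rz": 0,"gripper": 1},
    {"tx": 0.031,"ty": 0,"tz": 0.004,"rx": 0,"ry": 0,"rz": 0,"gripper": 1},
    {"tx": 0.031,"ty": 0,"tz": 0.007,"rx": 0,"ry": 0,"rz": 0,"gripper": 1},
    {"tx": 0.029,"ty": 0,"tz": 0.01,"rx": 0,"ry": 0,"rz": 0,"gripper": 1},
    {"tx": 0.029,"ty": 0,"tz": 0.013,"rx": 0,"ry": 0,"rz": 0,"gripper": 1}
  ]
}}

```text
time_s: 45.48
ee_pos: [594.6, 228.0, 191.8]
ee_rot: [-180.0, -0.0, 176.0]
force: [1.2, -0.3, -0.4]
gripper_width: 0.1
gripper_force: 0.6
```

>>> {"api": "send_rows", "payload": {
  "motion": [
    {"tx": 0.026,"ty": 0,"tz": 0.015,"rx": 0,"ry": 0,"rz": 0,"gripper": 1},
    {"tx": 0.026,"ty": 0,"tz": 0.019,"rx": 0,"ry": 0,"rz": 0,"gripper": 1},
    {"tx": 0.023,"ty": 0,"tz": 0.021,"rx": 0,"ry": 0,"rz": 0,"gripper": 1},
    {"tx": 0.022,"ty": 0,"tz": 0.023,"rx": 0,"ry": 0,"rz": 0,"gripper": 1}
  ]
}}

```text
time_s: 45.98
ee_pos: [546.2, 231.5, 152.8]
ee_rot: [-180.0, -0.0, 176.0]
force: [1.3, 0.6, -0.1]
gripper_width: 0.4
gripper_force: 0.5
```

>>> {"api": "send_rows", "payload": {
  "motion": [
    {"tx": 0.018,"ty": 0,"tz": 0.025,"rx": 0,"ry": 0,"rz": 0,"gripper": 1},
    {"tx": 0.017,"ty": 0,"tz": 0.027,"rx": 0,"ry": 0,"rz": 0,"gripper": 1},
    {"tx": 0.009,"ty": 0,"tz": 0.018,"rx": 0,"ry": 0,"rz": 0,"gripper": 1},
    {"tx": 0.008,"ty": 0,"tz": 0.019,"rx": 0,"ry": 0,"rz": 0,"gripper": 1}
  ]
}}

```text
time_s: 46.48
ee_pos: [521.4, 233.3, 109.3]
ee_rot: [-180.0, 0.0, 176.0]
force: [-2.3, -1.5, 8.2]
gripper_width: 0.4
gripper_force: 3.2
```

>>> {"api": "send_rows", "payload": {
  "motion": [
    {"tx": 0,"ty": 0,"tz": 0.006,"rx": 0,"ry": 0,"rz": 0,"gripper": 1},
    {"tx": 0,"ty": 0,"tz": 0.006,"rx": 0,"ry": 0,"rz": 0,"gripper": 1},
    {"tx": 0,"ty": 0,"tz": 0.005,"rx": 0,"ry": 0,"rz": 0,"gripper": 1},
    {"tx": 0,"ty": 0,"tz": 0,"rx": 0,"ry": 0,"rz": 0,"gripper": 1}
  ]
}}

```text
time_s: 46.98
ee_pos: [520.9, 233.6, 100.6]
ee_rot: [180.0, -0.0, 176.0]
force: [-4.5, -1.0, 7.4]
gripper_width: 0.4
gripper_force: 3.8
```

>>> {"api": "send_rows", "payload": {
  "motion": [
    {"tx": 0,"ty": 0,"tz": 0.003,"rx": 0,"ry": 0,"rz": 0,"gripper": 1},
    {"tx": 0,"ty": 0,"tz": 0,"rx": 0,"ry": 0,"rz": 0,"gripper": 1}
  ]
}}

```text
time_s: 47.22
ee_pos: [520.7, 233.6, 100.0]
ee_rot: [180.0, -0.0, 176.0]
force: [-5.8, -2.0, 12.9]
gripper_width: 0.4
gripper_force: 6.4
```

>>> {"api": "send_rows", "payload": {
  "motion": [
    {"tx": 0,"ty": 0,"tz": -0.01,"rx": 0,"ry": 0,"rz": 0,"gripper": 1},
    {"tx": 0,"ty": 0,"tz": -0.03,"rx": 0,"ry": 0,"rz": 0,"gripper": 1},
    {"tx": 0,"ty": 0,"tz": -0.08,"rx": 0,"ry": 0,"rz": 0,"gripper": 1},
    {"tx": 0.06,"ty": 0,"tz": -0.08,"rx": 0,"ry": 0,"rz": 0,"gripper": 1},
    {"tx": 0.12,"ty": 0,"tz": 0,"rx": 0,"ry": 0,"rz": 0,"gripper": 1},
    {"tx": 0.1,"ty": 0,"tz": 0,"rx": 0,"ry": 0,"rz": 0,"gripper": 1},
    {"tx": 0,"ty": 0,"tz": 0,"rx": 0,"ry": 0,"rz": 0,"gripper": 1},
    {"tx": 0,"ty": 0,"tz": 0,"rx": 0,"ry": 0,"rz": 0,"gripper": 1},
    {"tx": 0,"ty": 0,"tz": 0,"rx": 0,"ry": 0,"rz": 0,"gripper": 1},
    {"tx": 0,"ty": 0,"tz": 0,"rx": 0,"ry": 0,"rz": 0,"gripper": 1},
    {"tx": 0,"ty": 0,"tz": 0,"rx": 0,"ry": 0,"rz": 0,"gripper": 1},
    {"tx": 0,"ty": 0,"tz": 0,"rx": 0,"ry": 0,"rz": 0,"gripper": 1}
  ]
}}

```text
time_s: 48.72
ee_pos: [381.9, 243.2, 198.3]
ee_rot: [-180.0, -0.0, 175.9]
force: [-0.2, 0.0, -0.6]
gripper_width: 0.7
gripper_force: 0.0
```

```bash
python3 - <<'E'
from h import *
st(); g=grab('scene'); save(g,'s9.png'); f=grab('top'); h=cv2.cvtColor(f['frame'],cv2.COLOR_RGB2HSV); m=cv2.inRange(h,(0,180,80),(5,255,255)); m[300:]=0; m[:160]=0; m[:,300:]=0
c=max(cv2.findContours(m,0,1)[0],key=cv2.contourArea); print(cv2.approxPolyDP(c,5,True)[:,0].tolist())
E
```

```text
{'time_s': 48.72, 'ee_pos': [381.89, 243.21, 198.32], 'ee_rot': [-179.99, -0.01, 175.95], 'force': [-0.19, 0.04, -0.64], 'gripper_width': 0.7, 'gripper_force': 0.0}
[[157, 188], [148, 252], [157, 254], [153, 259], [179, 242], [193, 258], [203, 258], [196, 260], [202, 272], [249, 278], [262, 272], [264, 278], [284, 279], [286, 232], [292, 231], [285, 225], [294, 209], [286, 198], [292, 198]]
```

View pics/s9.png

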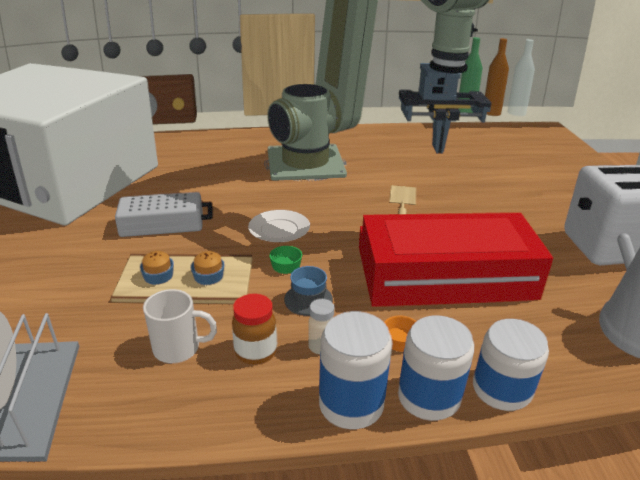

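The lid stays shut with the robot clear of it. Both muffins stand upright in their dishes, and one dish is still in the stand.

```bash
python3 -c "
from workcell import env
print(env.job_done())"
```

```text
the job is handed in; nothing more can be done
None
```

The job is handed in: I opened the bin by feeling for the catch, set its two muffins upright in two dishes on the tray, left the third dish in the stand, and shut the lid, which stayed shut once released; no verdict came back.

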